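# Re-clamp a mortised timber block to expose its mortise

## Task

The timber foot block stands on end in the slide-jaw fixture, its mortised face towards the fixed jaw. Slide the jaw open by its post, lift the block out, roll it a quarter turn and lay it back flat on the bed, mortised face up, lengthwise between the jaws and centred on them, and let go of it. Then slide the jaw up so that both jaws grip the block's ends snugly without crushing the wood, and leave the loose things nearby where they are.

Things in the scene. Friction and masses are not known exactly. Their poses are not given: they have to be found in the camera images.
- fixture: Low steel slide-jaw fixture screwed to the bench, 100 mm wide (its x) and 300 mm long (its y, from -165 to +135 mm). Origin on the bench top under the bed. The bed (60 mm wide) is 30 mm above the origin. The fixed jaw (steel with an 8 mm wooden face, 44 mm long in all) is at the +y end, the jaw slides along y. Both jaws are 44 mm wide (x, centred on x = 0) and stand 25 mm above the bed.
- seat (a point): Foot of the fixed jaw's gripping face, on the bed, in the middle of the jaw: fixture frame (0, 80, 30) mm. The jaw gap runs from here towards fixture -y. Axes as the fixture's.
- slide_jaw (a joint): Travel of the sliding jaw in m, 0 to 0.080, growing as it opens (towards fixture -y). Gap between the jaws = 0.055 + value. It moves stiffly (about 6 N) and stays where it is left. The carriage behind the jaw is 85 mm long in all and as high as the jaw. Pushing the post with 12 to 20 N when the jaw meets the block grips it snugly.
- post (a point): Middle of the upright round steel post, 18 mm diameter and 46 mm tall, on the sliding jaw's carriage; it stands 65 mm behind (fixture -y) the jaw's gripping face; its foot is 25 mm, this point 48 mm and its top 70 mm above the bed. Moves with the jaw.
- block: Brown timber foot block, about 0.2 to 0.35 kg, 50 mm (x) x 64 mm (y) x 100 mm (z, its length); origin at its centre. At the start it stands on end on the bed between the jaws, its axes parallel to the fixture's. The mortise is in its +y face, which looks at the fixed jaw at the start.
- mortise (a point): Centre of the block's mortised (+y) face, 32 mm from the block's centre, axes as the block's. The mortise is 40 mm (along z) x 24 mm and 16 mm deep.
- wax_tin: Steel tin, 64 mm diameter, 50 mm high, loose, leave alone; origin under its centre.
- mallet: Wooden mallet, 200 mm long, lying loose, leave alone.
- brush: Brush, 180 mm long, lying loose, leave alone.
- jar: Glass jar, 70 mm diameter, 65 mm high, loose, leave alone; origin under its centre.
- tray: Open wooden tray of offcuts, 150 x 200 x 40 mm, fixed to the bench; origin under its centre.
- jaw_face (a point): Foot of the wooden gripping face of the sliding jaw, on the bed; the face is 44 mm wide and 25 mm high and looks to fixture +y; axes as the fixture's.
Things that resemble listed ones, but are neither listed nor needed, are in the scene too. Several things have the shape of the block; the one meant has the colours described above.

How it is judged:
By the outcome, as a careful person would: the job done as asked, in the order asked, and still so for the second after the job is handed in, with the robot touching nothing.
It also fails if it takes over 67 s, if anything falls off the work surface, if the arm or the gripper's body presses on something with over 40 N, if the wrist force passes 120 N, or if a joint passes its speed limit or range.

## Robot

A 6-joint arm with a two-finger parallel gripper is mounted at the origin on the work surface. World frame = base frame: x ahead of the robot, y to its left, z up, the work surface at z = 0. Lengths are in m, angles in rad, forces in N, time in s.
With the tool pointing down it reaches from about 0.375 to 0.925 m from the base axis. Payload 5.7 kg.
Tool frame: the origin (TCP) lies midway between the tips of the shut fingers; the grasp point (between the pads) lies 19 mm behind it; x points along the fingers, z is the direction in which the jaws open and shut, and the axes are right-handed (so a half turn about x gives the same grasp; the last joint's range is limited). The gripper opens to 88 mm and grips with 3 to 60 N. Pads are 20 mm wide; open, the fingers measure 115 mm over their backs; the gripper's body (75 mm by 178 mm) begins 61 mm behind the grasp point.
Start: joints at [-1.264, 0.359, 1.51, -0, 1.272, -0.115], TCP at [0.246, -0.547, 0.223] pointing down, gripper open.
Joint ranges: [-2.97, 2.97], [-1.01, 2.36], [0.21, 2.38], [-0.96, 4.11], [0.2, 2.71], [-2.98, 2.98]. Speed limits (rad/s): [2.39, 2.39, 3.14, 3.14, 3.14, 3.14].

## Interface

Orientations are given as a 3x3 rotation matrix whose columns are the frame's x, y, z axes.
In Python, from bench import get_obs, capture, job_done gives the robot as it stands.
- The arm moves only by the tool step_arm, never from a script. Its argument "series" is a list of rows, each an object of numbers: "dx", "dy", "dz": the shift along the tool's x, y, z in m; "rx", "ry", "rz": the turn, a rotation vector about the tool's x, y, z in rad. In form: [{"dx": .., "dy": .., "dz": .., "rx": .., "ry": .., "rz": ..}, ...]. A call has 1 to 12 rows; each row is the pose to reach, as a shift and turn from the pose commanded when the call began, along the tool's axes at that moment; what a row does not reach only later rows make up. A row lasts 1/10 s, in which the tool goes at most 50 mm and 8.59 degrees, less where a joint would pass 70% of its speed; a pose out of reach is approached as far as the arm can. A call with a gripper value outside its range is refused whole. "gripper" is the finger opening in m, from 0 to 0.0878, set as the call begins (left out, the last holds). The fingers move at their own pace and stop on an object; "force" is the grip in N (left out, the last holds). Time passes only in rows, so rows that repeat a pose let the fingers close. It gives the time, the measured TCP pose, the force and the opening at its end, in the units of the state.
- get_obs(): the state, without advancing time (a new reading comes with each control period).
- capture(name): name is "scene" or "top" or "wrist"; returns a dict with "pixels" (400x640x3 uint8, blue, green, red), "fovy" (degrees; the focal length in pixels is half the picture's height over the tangent of half this angle, whatever the lens; pixels are square), "cx", "cy" (the principal point, pixels), "k1" (the pictures are not rectified: a ray, as slopes to the right and down, at radius r is drawn at 1 + k1 r^2 times it, then the intrinsics apply), "R" (3x3) and "t" (3): a world point X has camera coordinates R X + t. Camera axes: x right, y down, z forward; pixel columns grow to the right and rows downward; lengths in m; the calibration is good to about 2 mm. A picture is of the moment at which its call begins. There is no depth.
- job_done(): hands the job in, once; it reports no verdict.
The state is a dict: "t": time; "joint_positions": joint angles; "qvel": joint speeds; "joint_efforts": joint torques, N m; "tool_pos": TCP position; "eef_rot": TCP orientation; "contact_force": force on the tool from outside, world axes, zero at the start; "moment": the same for the moment, N m; "width": finger opening in m.
Only numpy, scipy, OpenCV 4.12 (cv2) and the standard library are available. Lean on these libraries where they do the work, as an engineer would, in place of code of your own. Each camera call takes 0.05 s, during which the arm holds its last target.

## Working session

There is one attempt and no reset: what is moved stays moved. The work goes in short steps, Python scripts to look and compute and a tool call to move; the robot and the scene stay as the last step left them, time stands still between calls to the robot, and variables do not carry over. Pictures are saved under pics/ and viewed, and the job is handed in when it is done.

Besides the shell and the picture viewer there is one more tool, called after "Emit:" by a JSON object that holds its "method" and its "body". step_arm: Moves the arm, as the interface text tells. Its arguments: {"type":"object","properties":{"series":{"type":"array","items":{"type":"object","properties":{"dx":{"type":"number"},"dy":{"type":"number"},"dz":{"type":"number"},"rx":{"type":"number"},"ry":{"type":"number"},"rz":{"type":"number"}}}},"gripper":{"type":"number"},"force":{"type":"number"}},"required":["series"]}

```bash
ls; mkdir -p pics
cat > h.py <<'E'
import numpy as np, cv2
from bench import get_obs, capture, job_done
def save(c,name,crop=None,s=1):
    p=c["pixels"]
    if crop: x0,y0,x1,y1=crop; p=p[y0:y1,x0:x1]
    if s!=1: p=cv2.resize(p,None,fx=s,fy=s,interpolation=cv2.INTER_CUBIC)
    cv2.imwrite("pics/"+name,p)
def K(c):
    f=200/np.tan(np.radians(c["fovy"])/2); return f
def ray(c,u,v):
    f=K(c); d=np.array([(u-c["cx"])/f,(v-c["cy"])/f]); s=d.copy()
    for _ in range(30): s=d/(1+c["k1"]*(s@s))
    R=np.array(c["R"]);t=np.array(c["t"])
    return -R.T@t, R.T@np.array([s[0],s[1],1])
def atz(c,u,v,z):
    o,d=ray(c,u,v); return o+d*(z-o[2])/d[2]
def proj(c,X):
    X=np.asarray(X,float); p=np.array(c["R"])@X+np.array(c["t"]); s=p[:2]/p[2]; s=s*(1+c["k1"]*(s@s)); return s*K(c)+[c["cx"],c["cy"]]
E
python3 - <<'E'
from h import *
import pickle
o=get_obs()
print(o)
for n in ["scene","top","wrist"]:
    c=capture(n); save(c,n+"0.png"); pickle.dump(c,open(n+"0.pkl","wb")); print(n,c["fovy"],c["cx"],c["cy"],c["k1"],np.array(c["R"]).round(3).tolist(),np.array(c["t"]).round(3))
E
```

```text
pics
{'t': 0.0, 'joint_positions': array([-1.26407766e+00,  3.59520622e-01,  1.51140973e+00, -4.48146521e-06,
        1.27246274e+00, -1.15130899e-01]), 'qvel': array([ 0.00082003, -0.00038966,  0.00028208,  0.00103873, -0.0016142 ,
       -0.0015051 ]), 'joint_efforts': array([ 1.86590070e-03, -5.15374804e+01, -2.70725584e+01,  6.77752797e-02,
        3.48073547e-02, -1.17794239e-04]), 'tool_pos': array([ 0.24544082, -0.54677063,  0.22180891]), 'eef_rot': array([[-5.47692888e-04,  9.12332715e-01,  4.09449286e-01],
       [ 1.71511506e-03,  4.09449602e-01, -9.12331125e-01],
       [-9.99998379e-01,  2.02575368e-04, -1.78900821e-03]]), 'contact_force': array([-0.44111596, -0.30421964,  0.09184704]), 'moment': array([-0.02096768,  0.06935466, -0.04898876]), 'width': 0.08768667407797051}
scene 51.7276288876339 321.73673189674776 193.5543225027893 0.01689167988106202 [[0.215, 0.976, 0.02], [0.744, -0.151, -0.651], [-0.633, 0.155, -0.759]] [-0.111 -0.355  1.402]
top 51.616447800426606 322.6389420128277 197.10126232951944 -0.015071342913437253 [[-0.021, -1.0, 0.002], [-0.999, 0.021, -0.045], [0.045, -0.003, -0.999]] [0.005 0.541 0.881]
wrist 69.8187325495948 320.65363047413797 198.23460870228791 -0.044006455259583785 [[0.41, -0.912, -0.002], [-0.878, -0.395, 0.271], [-0.248, -0.11, -0.962]] [-0.599 -0.033  0.391]
```

View pics/scene0.png

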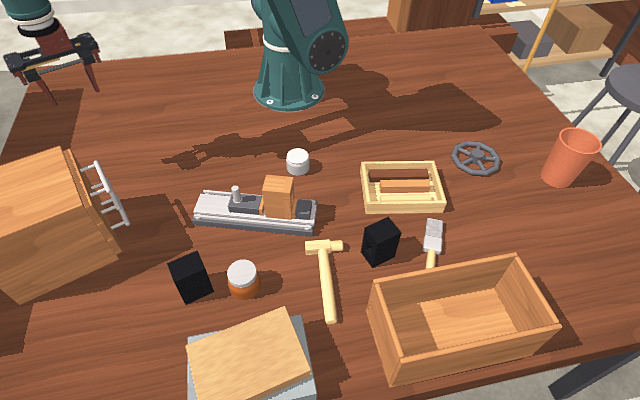

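View pics/top0.png

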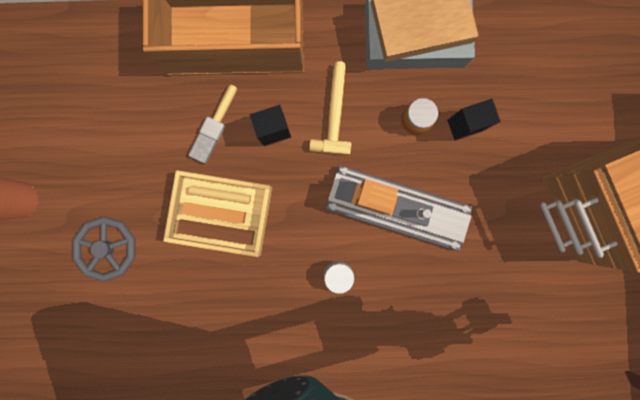

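View pics/wrist0.png

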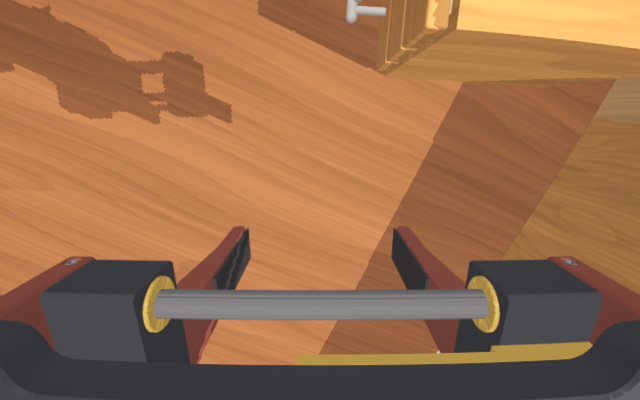

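Run:
```python
from h import *
import pickle
c=pickle.load(open("top0.pkl","rb")); save(c,"topcrop.png",(320,160,480,260),5)
c=pickle.load(open("scene0.pkl","rb")); save(c,"scenecrop.png",(185,165,325,245),5)
```

```text
(no output)
```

View pics/topcrop.png

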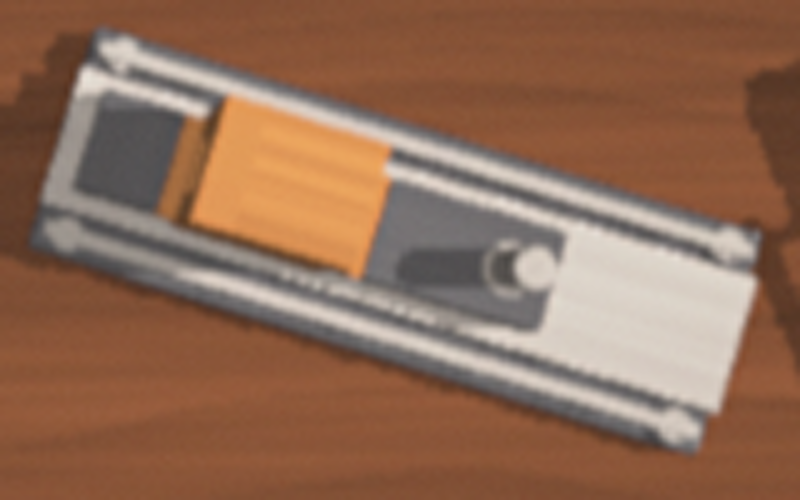

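View pics/scenecrop.png

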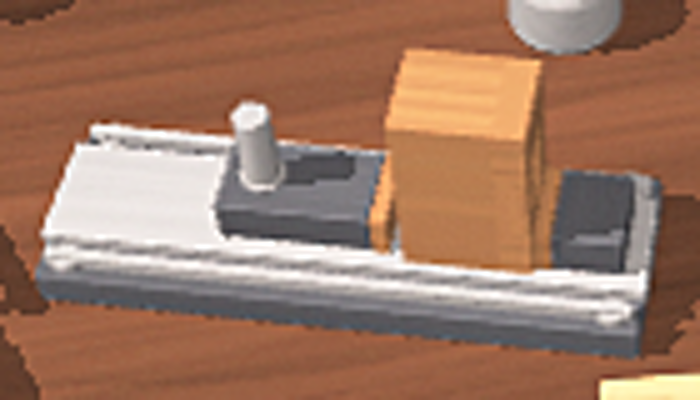

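```bash
cat > fit.py <<'E'
from h import *
import pickle
from scipy.optimize import least_squares
T=pickle.load(open("top0.pkl","rb"));S=pickle.load(open("scene0.pkl","rb"))
# (cam,u,v, kind, x,y,z) kind: f fixture, b block, s slide(y rel. face)
P=[(T,535,265,'s',0,-65,100),(T,100,90,'f',22,124,55),(T,75,188,'f',-22,124,55),(T,567,233,'s',22,-85,55),(T,543,330,'s',-22,-85,55),
(T,227,95,'b',25,32,130),(T,390,150,'b',25,-32,130),(T,358,277,'b',-25,-32,130),(T,190,222,'b',-25,32,130),
(S,527,138,'b',25,32,130),(S,385,128,'b',25,-32,130),(S,405,50,'b',-25,-32,130),(S,545,62,'b',-25,32,130),(S,407,260,'b',25,-32,30),(S,532,270,'b',25,32,30),
(S,232,147,'s',-22,-85,55),(S,215,207,'s',22,-85,55),(S,250,110,'s',0,-65,100),
(T,760,232,'h',50,-165,0),(T,700,452,'h',-50,-165,0),(T,97,30,'h',50,135,0),(T,30,245,'h',-50,135,0)]
def W(p,k,x,y,z):
    X,Y,a,q,bx,by,ba,h=p
    if k=='s': y=y+25-q*1000
    if k=='b':
        c,s=np.cos(ba),np.sin(ba); x,y=c*x-s*y+bx*1000,s*x+c*y+by*1000
    if k=='h': z=h*1000
    x,y,z=x/1e3,y/1e3,z/1e3
    return [X+np.cos(a)*x-np.sin(a)*y,Y+np.sin(a)*x+np.cos(a)*y,z]
def res(p):
    r=[]
    for C,u,v,k,x,y,z in P:
        o=(320,160) if C is T else (185,165)
        r+=list(proj(C,W(p,k,x,y,z))-[u/5+o[0]-.4,v/5+o[1]-.4])
    return np.array(r)
s=least_squares(res,[.6,-.1,-.3,.02,0,.04,0,.01],loss='soft_l1')
if __name__=="__main__":
    p=s.x; print(p.round(4)); 
    for a,b in zip(P,res(p).reshape(-1,2).round(1)): print('T' if a[0] is T else 'S',a[3:],b)
    print("post",W(p,'s',0,-65,78)); print("block",W(p,'b',0,0,80)); print("seat",W(p,'f',0,80,30))
E
python3 fit.py
```

```text
[ 5.199e-01 -1.553e-01 -3.158e-01  1.630e-02  3.000e-04  4.770e-02
 -2.700e-03  1.540e-02]
T ('s', 0, -65, 100) [0.5 0.1]
T ('f', 22, 124, 55) [ 1.1 -0.4]
T ('f', -22, 124, 55) [-0.   0.4]
T ('s', 22, -85, 55) [ 0.9 -0.8]
T ('s', -22, -85, 55) [-0.3  0.3]
T ('b', 25, 32, 130) [0.7 0. ]
T ('b', 25, -32, 130) [ 0.7 -1. ]
T ('b', -25, -32, 130) [-0.5 -1. ]
T ('b', -25, 32, 130) [0.4 0. ]
S ('b', 25, 32, 130) [ 0.1 -0.3]
S ('b', 25, -32, 130) [ 0.4 -0.8]
S ('b', -25, -32, 130) [ 0.6 -1.2]
S ('b', -25, 32, 130) [-0.3 -1.2]
S ('b', 25, -32, 30) [-0.3 -0.3]
S ('b', 25, 32, 30) [0.6 0.2]
S ('s', -22, -85, 55) [ 0.8 -2.2]
S ('s', 22, -85, 55) [-0.2 -0.5]
S ('s', 0, -65, 100) [0.6 0.5]
T ('h', 50, -165, 0) [ 0.3 -0.6]
T ('h', -50, -165, 0) [-0.5  0. ]
T ('h', 50, 135, 0) [-0.2 -0.5]
T ('h', -50, 135, 0) [-0.3  0.8]
post [np.float64(0.502410838206763), np.float64(-0.208764854180686), 0.078]
block [np.float64(0.5349996508010777), np.float64(-0.11006154610195655), 0.08]
seat [np.float64(0.5447267867467573), np.float64(-0.07923161913161954), 0.03]
```

```bash
cat >> h.py <<'E'
from scipy.spatial.transform import Rotation as Ro
YAW=-0.3158; XF=np.array([np.cos(YAW),np.sin(YAW),0]); YF=np.array([-np.sin(YAW),np.cos(YAW),0]); ZF=np.array([0,0,1.]); OF=np.array([.5199,-.1553,0])
def fx(x,y,z): return OF+XF*x+YF*y+ZF*z   # m
def rot(xa,za):
    xa=np.array(xa)/np.linalg.norm(xa); za=np.array(za)/np.linalg.norm(za); return np.column_stack([xa,np.cross(za,xa),za])
def delta(p,R=None):
    o=get_obs(); R0=np.array(o["eef_rot"]); 
    d=R0.T@(np.array(p)-o["tool_pos"]); r=np.zeros(3) if R is None else Ro.from_matrix(R0.T@R).as_rotvec()
    print("t",o["t"],"d",d.round(4),"r",r.round(4),"deg",np.degrees(np.linalg.norm(r)).round(1)); return d,r
def log():
    import json
    o=get_obs(); open("log.jsonl","a").write(json.dumps({k:np.array(o[k]).tolist() for k in ["t","joint_positions","tool_pos","eef_rot"]})+"\n")
    print("t",o["t"],"q",o["joint_positions"].round(3),"p",o["tool_pos"].round(4),"F",o["contact_force"].round(1),"w",round(o["width"],4)); print("fix:",[round(float(v),4) for v in ((o["tool_pos"]-OF)@XF,(o["tool_pos"]-OF)@YF,o["tool_pos"][2])])
E
python3 - <<'E'
from h import *
log()
q=.0163
R=rot(-ZF,XF)
delta([.30,-.36,.2],R)
delta(fx(0,.025-q-.065,.16),R)
delta(fx(0,.025-q-.065,.064),R)
E
```

```text
t 0.15 q [-1.264  0.359  1.511  0.     1.272 -0.115] p [ 0.2455 -0.5469  0.222 ] F [ 0.3 -0.1  0.2] w 0.0878
fix: [-0.1392, -0.4575, 0.222]
t 0.15 d [ 0.0222  0.1263 -0.1482] r [-8.332e-01 -1.300e-03 -8.000e-04] deg 47.7
t 0.15 d [ 0.0624  0.3728 -0.2032] r [-8.332e-01 -1.300e-03 -8.000e-04] deg 47.7
t 0.15 d [ 0.1584  0.3728 -0.2031] r [-8.332e-01 -1.300e-03 -8.000e-04] deg 47.7
```

Emit:
{"method": "step_arm", "body": {"series": [{"dx": 0.022,"dy": 0.126,"dz": -0.148,"rx": -0.4},{"dx": 0.022,"dy": 0.126,"dz": -0.148,"rx": -0.4},{"dx": 0.022,"dy": 0.126,"dz": -0.148,"rx": -0.4},{"dx": 0.022,"dy": 0.126,"dz": -0.148,"rx": -0.4},{"dx": 0.062,"dy": 0.373,"dz": -0.203,"rx": -0.833},{"dx": 0.062,"dy": 0.373,"dz": -0.203,"rx": -0.833},{"dx": 0.062,"dy": 0.373,"dz": -0.203,"rx": -0.833},{"dx": 0.062,"dy": 0.373,"dz": -0.203,"rx": -0.833},{"dx": 0.062,"dy": 0.373,"dz": -0.203,"rx": -0.833},{"dx": 0.062,"dy": 0.373,"dz": -0.203,"rx": -0.833},{"dx": 0.062,"dy": 0.373,"dz": -0.203,"rx": -0.833},{"dx": 0.062,"dy": 0.373,"dz": -0.203,"rx": -0.833}], "gripper": 0.06, "force": 40}}

```text
schema error: expected keys dx, dy, dz, rx, ry, rz
```

Run:
```python
from h import *
log(); R=rot(-ZF,XF)
delta(fx(0,.025-.0163-.065,.16),R)
delta(fx(0,.025-.0163-.065,.064),R)
c=capture("wrist"); save(c,"w1.png")
print(proj(c,fx(0,.025-.0163-.065,.1)), proj(c,fx(0,.0477,.13)))
```

```text
t 0.15 q [-1.264  0.359  1.511  0.     1.272 -0.115] p [ 0.2455 -0.5469  0.222 ] F [ 0.3 -0.1  0.2] w 0.0878
fix: [-0.1392, -0.4575, 0.222]
t 0.15 d [ 0.0624  0.3728 -0.2032] r [-8.332e-01 -1.300e-03 -8.000e-04] deg 47.7
t 0.15 d [ 0.1584  0.3728 -0.2031] r [-8.332e-01 -1.300e-03 -8.000e-04] deg 47.7
[  81.69275517 -231.62925856] [  65.22058305 -188.91739295]
```

View pics/w1.png

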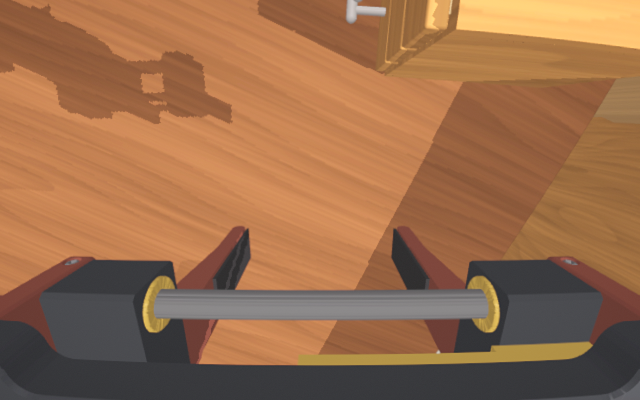

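The move was refused (all six keys are needed), so nothing has moved yet. I'll resend it.

Emit:
{"method": "step_arm", "body": {"series": [{"dx": 0.022,"dy": 0.126,"dz": -0.148,"rx": -0.4,"ry": 0,"rz": 0},{"dx": 0.022,"dy": 0.126,"dz": -0.148,"rx": -0.4,"ry": 0,"rz": 0},{"dx": 0.022,"dy": 0.126,"dz": -0.148,"rx": -0.4,"ry": 0,"rz": 0},{"dx": 0.022,"dy": 0.126,"dz": -0.148,"rx": -0.4,"ry": 0,"rz": 0},{"dx": 0.062,"dy": 0.373,"dz": -0.203,"rx": -0.833,"ry": 0,"rz": 0},{"dx": 0.062,"dy": 0.373,"dz": -0.203,"rx": -0.833,"ry": 0,"rz": 0},{"dx": 0.062,"dy": 0.373,"dz": -0.203,"rx": -0.833,"ry": 0,"rz": 0},{"dx": 0.062,"dy": 0.373,"dz": -0.203,"rx": -0.833,"ry": 0,"rz": 0},{"dx": 0.062,"dy": 0.373,"dz": -0.203,"rx": -0.833,"ry": 0,"rz": 0},{"dx": 0.062,"dy": 0.373,"dz": -0.203,"rx": -0.833,"ry": 0,"rz": 0},{"dx": 0.062,"dy": 0.373,"dz": -0.203,"rx": -0.833,"ry": 0,"rz": 0},{"dx": 0.062,"dy": 0.373,"dz": -0.203,"rx": -0.833,"ry": 0,"rz": 0}], "gripper": 0.06, "force": 40}}

```text
t: 1.4
tool_pos: [0.5018, -0.2099, 0.1606]
eef_rot: [[-0.001, 0.311, 0.951], [-0.0, 0.951, -0.311], [-1.0, -0.0, -0.001]]
contact_force: [-0.5, 0.3, 0.9]
width: 0.06
```

Run:
```python
from h import *
log(); R=rot(-ZF,XF)
delta(fx(0,.025-.0163-.065,.16),R)
delta(fx(0,.025-.0163-.065,.064),R)
c=capture("wrist"); save(c,"w2.png")
print(proj(c,fx(0,.025-.0163-.065,.1)), proj(c,fx(0,.0477,.13)))
```

```text
t 1.4 q [-5.230e-01  3.460e-01  1.705e+00 -1.000e-03  1.092e+00 -2.070e-01] p [ 0.5018 -0.2099  0.1606] F [-0.5  0.3  0.9] w 0.06
fix: [-0.0002, -0.0575, 0.1606]
t 1.4 d [0.0006 0.0012 0.0002] r [-0.0001 -0.0011  0.0004] deg 0.1
t 1.4 d [0.0966 0.0013 0.0003] r [-0.0001 -0.0011  0.0004] deg 0.1
[320.83910868 210.6215931 ] [320.95563038  67.42404362]
```

View pics/w2.png

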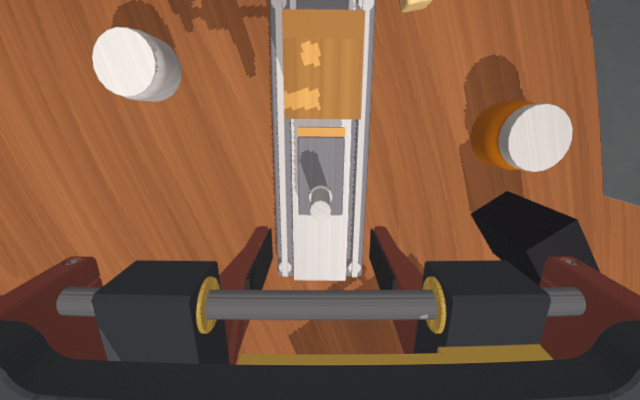

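Emit:
{"method": "step_arm", "body": {"series": [{"dx": 0.05,"dy": 0.001,"dz": 0,"rx": 0,"ry": 0,"rz": 0},{"dx": 0.096,"dy": 0.001,"dz": 0,"rx": 0,"ry": 0,"rz": 0},{"dx": 0.096,"dy": 0.001,"dz": 0,"rx": 0,"ry": 0,"rz": 0},{"dx": 0.096,"dy": 0.001,"dz": 0,"rx": 0,"ry": 0,"rz": 0}]}}

```text
t: 1.85
tool_pos: [0.5019, -0.2093, 0.065]
eef_rot: [[-0.002, 0.313, 0.95], [0.001, 0.95, -0.313], [-1.0, 0.0, -0.002]]
contact_force: [0.5, 0.1, -0.5]
width: 0.0602
```

Emit:
{"method": "step_arm", "body": {"series": [{"dx": 0,"dy": 0,"dz": 0,"rx": 0,"ry": 0,"rz": 0},{"dx": 0,"dy": 0,"dz": 0,"rx": 0,"ry": 0,"rz": 0},{"dx": 0,"dy": 0,"dz": 0,"rx": 0,"ry": 0,"rz": 0},{"dx": 0,"dy": 0,"dz": 0,"rx": 0,"ry": 0,"rz": 0},{"dx": 0,"dy": 0,"dz": 0,"rx": 0,"ry": 0,"rz": 0}], "gripper": 0.0, "force": 40}}

```text
t: 2.35
tool_pos: [0.5034, -0.2086, 0.0653]
eef_rot: [[0.001, 0.311, 0.951], [-0.0, 0.951, -0.311], [-1.0, -0.0, 0.001]]
contact_force: [-0.9, -1.2, 0.1]
width: 0.0233
```

Emit:
{"method": "step_arm", "body": {"series": [{"dx": 0,"dy": 0,"dz": 0,"rx": 0,"ry": 0,"rz": 0},{"dx": 0,"dy": 0,"dz": 0,"rx": 0,"ry": 0,"rz": 0},{"dx": 0,"dy": 0,"dz": 0,"rx": 0,"ry": 0,"rz": 0},{"dx": 0,"dy": -0.003,"dz": 0,"rx": 0,"ry": 0,"rz": 0},{"dx": 0,"dy": -0.006,"dz": 0,"rx": 0,"ry": 0,"rz": 0}]}}

```text
t: 2.85
tool_pos: [0.5004, -0.2123, 0.0648]
eef_rot: [[-0.002, 0.311, 0.95], [0.003, 0.95, -0.311], [-1.0, 0.002, -0.002]]
contact_force: [-0.5, 7.9, 7.1]
width: 0.0174
```

Emit:
{"method": "step_arm", "body": {"series": [{"dx": 0,"dy": -0.005,"dz": 0,"rx": 0,"ry": 0,"rz": 0},{"dx": 0,"dy": -0.01,"dz": 0,"rx": 0,"ry": 0,"rz": 0},{"dx": 0,"dy": -0.015,"dz": 0,"rx": 0,"ry": 0,"rz": 0},{"dx": 0,"dy": -0.02,"dz": 0,"rx": 0,"ry": 0,"rz": 0},{"dx": 0,"dy": -0.025,"dz": 0,"rx": 0,"ry": 0,"rz": 0},{"dx": 0,"dy": -0.03,"dz": 0,"rx": 0,"ry": 0,"rz": 0},{"dx": 0,"dy": -0.035,"dz": 0,"rx": 0,"ry": 0,"rz": 0},{"dx": 0,"dy": -0.04,"dz": 0,"rx": 0,"ry": 0,"rz": 0},{"dx": 0,"dy": -0.045,"dz": 0,"rx": 0,"ry": 0,"rz": 0},{"dx": 0,"dy": -0.05,"dz": 0,"rx": 0,"ry": 0,"rz": 0},{"dx": 0,"dy": -0.05,"dz": 0,"rx": 0,"ry": 0,"rz": 0}]}}

```text
t: 3.95
tool_pos: [0.4842, -0.2602, 0.0648]
eef_rot: [[-0.003, 0.311, 0.95], [0.003, 0.95, -0.311], [-1.0, 0.002, -0.003]]
contact_force: [-3.3, 4.7, 7.5]
width: 0.0173
```

Run:
```python
from h import *
log()
c=capture("top"); save(c,"top1.png",(320,160,480,260),5)
```

```text
t 3.95 q [-6.190e-01  4.820e-01  1.777e+00  1.000e-03  8.870e-01 -3.040e-01] p [ 0.4842 -0.2602  0.0648] F [-3.3  4.7  7.5] w 0.0173
fix: [-0.0013, -0.1108, 0.0648]
```

View pics/top1.png

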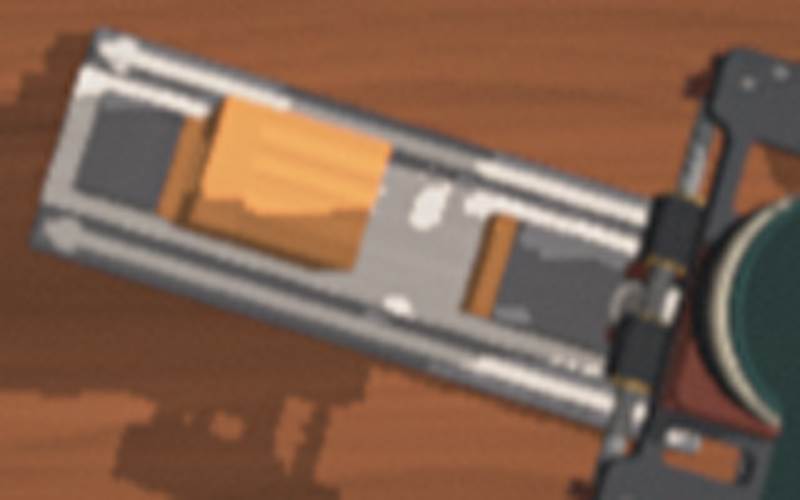

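Emit:
{"method": "step_arm", "body": {"series": [{"dx": 0,"dy": 0,"dz": 0,"rx": 0,"ry": 0,"rz": 0},{"dx": 0,"dy": 0,"dz": 0,"rx": 0,"ry": 0,"rz": 0},{"dx": 0,"dy": 0,"dz": 0,"rx": 0,"ry": 0,"rz": 0},{"dx": 0,"dy": 0,"dz": 0,"rx": 0,"ry": 0,"rz": 0},{"dx": -0.05,"dy": 0,"dz": 0,"rx": 0,"ry": 0,"rz": 0},{"dx": -0.1,"dy": 0,"dz": 0,"rx": 0,"ry": 0,"rz": 0},{"dx": -0.15,"dy": 0,"dz": 0,"rx": 0,"ry": 0,"rz": 0},{"dx": -0.2,"dy": 0,"dz": 0,"rx": 0,"ry": 0,"rz": 0},{"dx": -0.2,"dy": 0,"dz": 0,"rx": 0,"ry": 0,"rz": 0.2},{"dx": -0.2,"dy": 0,"dz": 0,"rx": 0,"ry": 0,"rz": 0.3},{"dx": -0.2,"dy": 0,"dz": 0,"rx": 0,"ry": 0,"rz": 0.3}], "gripper": 0.08}}

```text
t: 5.1
tool_pos: [0.4849, -0.2651, 0.264]
eef_rot: [[0.094, 0.301, 0.949], [0.282, 0.906, -0.315], [-0.955, 0.298, -0.0]]
contact_force: [0.1, -0.4, -0.8]
width: 0.0802
```

Run:
```python
from h import *
log(); print(get_obs()["eef_rot"].round(3))
```

```text
t 5.1 q [-0.811  0.315  1.515  0.267  1.462 -0.539] p [ 0.4849 -0.2651  0.264 ] F [ 0.1 -0.4 -0.8] w 0.0802
fix: [0.0009, -0.1152, 0.264]
[[ 0.094  0.301  0.949]
 [ 0.282  0.906 -0.315]
 [-0.955  0.298 -0.   ]]
```

```bash
cat > kin.py <<'E'
import json,numpy as np
from scipy.optimize import least_squares
from scipy.spatial.transform import Rotation as Ro
rz=lambda a:Ro.from_euler('z',a).as_matrix(); ry=lambda a:Ro.from_euler('y',a).as_matrix()
def fk(P,q,c6=0.,s6=1):
    a1,e,d1,L2,a3,L4,Lt=P
    Rf=rz(q[0])@ry(q[1])@ry(q[2]); Rw=Rf@rz(q[3])@ry(q[4])
    p=rz(q[0])@np.array([a1,e,d1])+rz(q[0])@ry(q[1])@np.array([0,0,L2])+Rf@np.array([a3,0,L4])+Rw@np.array([0,0,Lt])
    R6=Rw@rz(s6*q[5]+c6)
    return p,np.column_stack([R6[:,2],R6[:,1],-R6[:,0]])  # tool x=approach; z = -x6 
D=[json.loads(l) for l in open("log.jsonl")]
best=None
for s6 in (1,-1):
  for c6 in (0,np.pi/2,np.pi,-np.pi/2):
    def r(P): 
        o=[]
        for d in D:
            p,R=fk(P[:7],d["joint_positions"],c6,s6); o+=list((p-d["tool_pos"])*10)+list((R-np.array(d["eef_rot"])).ravel())
        o+=list(0.005*(P-np.array([0,0.07,.35,.4,0,.4,.25])))
        return np.array(o)
    s=least_squares(r,[0,0.07,.35,.4,0,.4,.25])
    if best is None or s.cost<best[0]: best=(s.cost,s6,c6,s.x)
S6,C6,PK=best[1:]
def F(q): return fk(PK,q,C6,S6)
LO=np.array([-2.97,-1.01,.21,-.96,.2,-2.98]);HI=np.array([2.97,2.36,2.38,4.11,2.71,2.98])
def ik(p,R,q0):
    f=lambda q:np.concatenate([(F(q)[0]-p)*5,(F(q)[1]-R).ravel()])
    bs=None
    for k in range(6):
        g=np.clip(np.array(q0)+np.random.default_rng(k).normal(0,.25*(k>0),6),LO+.01,HI-.01)
        s=least_squares(f,g,bounds=(LO,HI))
        if bs is None or s.cost<bs.cost-1e-9: bs=s
        if bs.cost<1e-5: break
    return bs.x,bs.cost
if __name__=="__main__":
    print(best)
    for d in D: print(np.round(F(d["joint_positions"])[0]-d["tool_pos"],4))
E
cat > plan.py <<'E'
from kin import *
from h import *
o=get_obs(); q0=o["joint_positions"]
def Rt(b): # tilt b toward +yf from down
    return rot(-ZF*np.cos(b)+YF*np.sin(b),XF)
for a in (20,30,35,40,45,50,55,60):
    for nm,b,(y,z) in (("init",-a,(.048+.006,.105)),("init-up",-a,(.054,.2)),("fin",90-a,(.03-.025,.07))):
        b=np.radians(b);R=Rt(b); p=fx(0,y,z)+R[:,0]*.019
        q,c=ik(p,R,q0); print(a,nm,q.round(2),"%.1e"%c)
E
python3 kin.py; python3 plan.py
```

```text
(np.float64(1.0312488368195345e-06), 1, 0, array([5.16495834e-06, 6.88999856e-02, 2.66512636e-01, 6.11080601e-01,
       1.12193955e-01, 4.33599489e-01, 3.81344276e-01]))
[-0.  0.  0.]
[-0.  0.  0.]
[ 0. -0. -0.]
[-0.  0.  0.]
[ 0. -0. -0.]
20 init [-0.1   0.51  1.72 -0.4   1.03  0.45] 2.1e-31
20 init-up [-0.1   0.39  1.64 -0.36  1.22  0.36] 1.4e-27
20 fin [-0.96  0.95  1.64  0.85  1.57 -1.14] 4.0e-31
30 init [-0.    0.57  1.69 -0.56  1.12  0.62] 5.2e-22
30 init-up [-0.    0.45  1.62 -0.52  1.29  0.51] 6.4e-21
30 fin [-0.93  0.85  1.69  0.8   1.44 -1.08] 7.4e-21
35 init [ 0.04  0.61  1.67 -0.62  1.18  0.69] 7.8e-20
35 init-up [ 0.04  0.48  1.61 -0.59  1.34  0.58] 8.6e-18
35 fin [-0.9   0.8   1.71  0.77  1.38 -1.04] 5.4e-23
40 init [ 0.08  0.64  1.65 -0.68  1.24  0.75] 1.4e-30
40 init-up [ 0.08  0.52  1.59 -0.65  1.39  0.64] 4.2e-30
40 fin [-0.88  0.75  1.72  0.74  1.31 -1.  ] 5.5e-23
45 init [ 0.11  0.69  1.63 -0.73  1.3   0.81] 1.5e-25
45 init-up [ 0.11  0.56  1.58 -0.71  1.44  0.69] 1.1e-26
45 fin [-0.84  0.71  1.74  0.7   1.25 -0.95] 3.2e-23
50 init [ 0.14  0.73  1.61 -0.78  1.36  0.86] 1.7e-21
50 init-up [ 0.14  0.6   1.57 -0.76  1.49  0.74] 1.2e-21
50 fin [-0.81  0.67  1.76  0.66  1.19 -0.89] 7.9e-22
55 init [ 0.17  0.78  1.59 -0.82  1.43  0.9 ] 2.5e-18
55 init-up [ 0.17  0.64  1.56 -0.81  1.54  0.78] 3.2e-18
55 fin [-0.77  0.63  1.77  0.61  1.13 -0.83] 7.6e-20
60 init [ 0.19  0.82  1.57 -0.86  1.49  0.94] 8.5e-31
60 init-up [ 0.19  0.69  1.55 -0.86  1.59  0.82] 9.7e-31
60 fin [-0.73  0.59  1.78  0.55  1.07 -0.76] 1.6e-18
```

```bash
cat > plan2.py <<'E'
from kin import *
from h import *
def Rt(b): b=np.radians(b); return rot(-ZF*np.cos(b)+YF*np.sin(b),XF)
def tcp(y,z,b,back=0,x=0.0003): R=Rt(b); return fx(x,y,z)+R[:,0]*(.019-back),R
E
python3 - <<'E'
from plan2 import *
print("w1");delta(fx(0,.05,.30),Rt(-25))
print("w2");delta(*tcp(.054,.105,-55,.12))
print("w3");delta(*tcp(.054,.105,-55,0))
q=get_obs()["joint_positions"]
for p,R in [(fx(0,.05,.30),Rt(-25)),tcp(.054,.105,-55,.12),tcp(.054,.105,-55,0)]:
    print(ik(p,R,q))
E
```

```text
w1
t 5.1 d [ 0.0148  0.1684 -0.0017] r [-5.200e-03 -5.000e-04 -7.384e-01] deg 42.3
w2
t 5.1 d [ 0.1715  0.2105 -0.0018] r [-0.0051 -0.0019 -1.262 ] deg 72.3
w3
t 5.1 d [ 0.208   0.0961 -0.0013] r [-0.0051 -0.0019 -1.262 ] deg 72.3
(array([-0.04017593,  0.30623991,  1.48313392, -0.42039124,  1.48644944,
        0.34012815]), np.float64(1.6144447418050324e-23))
(array([ 0.29371818,  0.74213955,  1.42123924, -0.73856878,  1.63949293,
        0.82066365]), np.float64(4.708736237563506e-31))
(array([ 0.17025695,  0.77739208,  1.59346633, -0.82125927,  1.42538672,
        0.89880462]), np.float64(2.567389668341734e-18))
```

Emit:
{"method": "step_arm", "body": {"series": [{"dx": 0.004,"dy": 0.035,"dz": 0,"rx": -0.001,"ry": 0,"rz": -0.148},{"dx": 0.006,"dy": 0.067,"dz": -0.001,"rx": -0.002,"ry": 0,"rz": -0.295},{"dx": 0.009,"dy": 0.1,"dz": -0.001,"rx": -0.003,"ry": 0,"rz": -0.44},{"dx": 0.012,"dy": 0.134,"dz": -0.001,"rx": -0.004,"ry": 0,"rz": -0.59},{"dx": 0.015,"dy": 0.168,"dz": -0.002,"rx": -0.005,"ry": 0,"rz": -0.738},{"dx": 0.055,"dy": 0.18,"dz": -0.002,"rx": -0.005,"ry": -0.001,"rz": -0.87},{"dx": 0.095,"dy": 0.19,"dz": -0.002,"rx": -0.005,"ry": -0.001,"rz": -1.0},{"dx": 0.135,"dy": 0.2,"dz": -0.002,"rx": -0.005,"ry": -0.002,"rz": -1.13},{"dx": 0.172,"dy": 0.21,"dz": -0.002,"rx": -0.005,"ry": -0.002,"rz": -1.262},{"dx": 0.172,"dy": 0.21,"dz": -0.002,"rx": -0.005,"ry": -0.002,"rz": -1.262},{"dx": 0.172,"dy": 0.21,"dz": -0.002,"rx": -0.005,"ry": -0.002,"rz": -1.262}]}}

```text
t: 6.2
tool_pos: [0.5613, -0.021, 0.1593]
eef_rot: [[-0.251, 0.168, 0.953], [-0.783, 0.543, -0.302], [-0.568, -0.823, -0.005]]
contact_force: [0.7, 0.8, 0.4]
width: 0.0802
```

Run:
```python
from plan2 import *
log()
delta(*tcp(.054,.105,-55,.12))
delta(*tcp(.054,.105,-55,0))
c=capture("scene"); save(c,"s3.png",(100,80,420,280),2.5)
c=capture("wrist"); save(c,"w3.png")
print(proj(c,fx(.025,.08,.13)),proj(c,fx(-.025,.08,.13)),proj(c,fx(.025,.016,.13)))
```

```text
t 6.2 q [ 0.303  0.749  1.423 -0.74   1.639  0.823] p [ 0.5613 -0.021   0.1593] F [0.7 0.8 0.4] w 0.0802
fix: [-0.0023, 0.1405, 0.1593]
t 6.2 d [ 0.0011 -0.0051  0.0026] r [0.0087 0.0046 0.0063] deg 0.7
t 6.2 d [ 0.1211 -0.0044  0.002 ] r [0.0087 0.0046 0.0063] deg 0.7
[350.18987803 216.3704219 ] [291.58091823 216.35318702] [343.87300649 232.44608739]
```

View pics/s3.png

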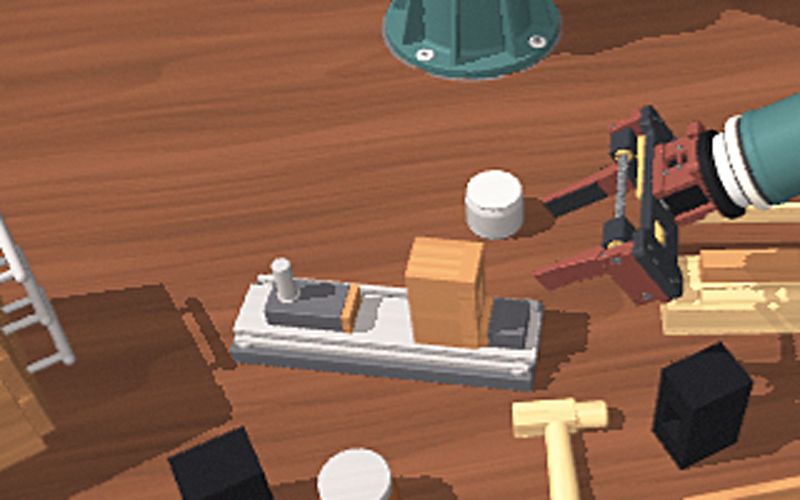

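View pics/w3.png

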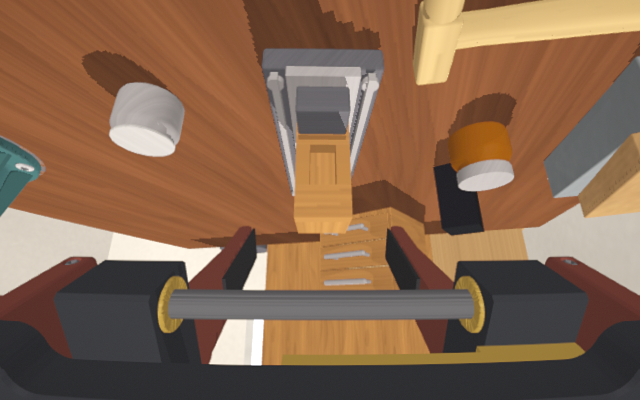

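Emit:
{"method": "step_arm", "body": {"series": [{"dx": 0.0,"dy": -0.004,"dz": 0.002,"rx": 0.009,"ry": 0.005,"rz": 0.006},{"dx": 0.03,"dy": -0.004,"dz": 0.002,"rx": 0.009,"ry": 0.005,"rz": 0.006},{"dx": 0.06,"dy": -0.004,"dz": 0.002,"rx": 0.009,"ry": 0.005,"rz": 0.006},{"dx": 0.09,"dy": -0.004,"dz": 0.002,"rx": 0.009,"ry": 0.005,"rz": 0.006},{"dx": 0.121,"dy": -0.004,"dz": 0.002,"rx": 0.009,"ry": 0.005,"rz": 0.006},{"dx": 0.121,"dy": -0.004,"dz": 0.002,"rx": 0.009,"ry": 0.005,"rz": 0.006},{"dx": 0.121,"dy": -0.004,"dz": 0.002,"rx": 0.009,"ry": 0.005,"rz": 0.006}]}}

```text
t: 7.0
tool_pos: [0.5338, -0.1206, 0.1002]
eef_rot: [[-0.253, 0.192, 0.948], [-0.775, 0.547, -0.318], [-0.579, -0.815, 0.011]]
contact_force: [0.3, 0.1, -0.0]
width: 0.0797
```

Run:
```python
from plan2 import *
log()
delta(*tcp(.054,.105,-55,0))
c=capture("scene"); save(c,"s4.png",(180,120,340,240),5)
c=capture("wrist"); save(c,"w4.png")
```

```text
t 7.0 q [ 0.165  0.765  1.591 -0.819  1.427  0.898] p [ 0.5338 -0.1206  0.1002] F [ 0.3  0.1 -0. ] w 0.0797
fix: [0.0025, 0.0373, 0.1002]
t 7.0 d [ 0.0026  0.0056 -0.0022] r [-0.0131  0.0002 -0.0071] deg 0.9
```

View pics/s4.png

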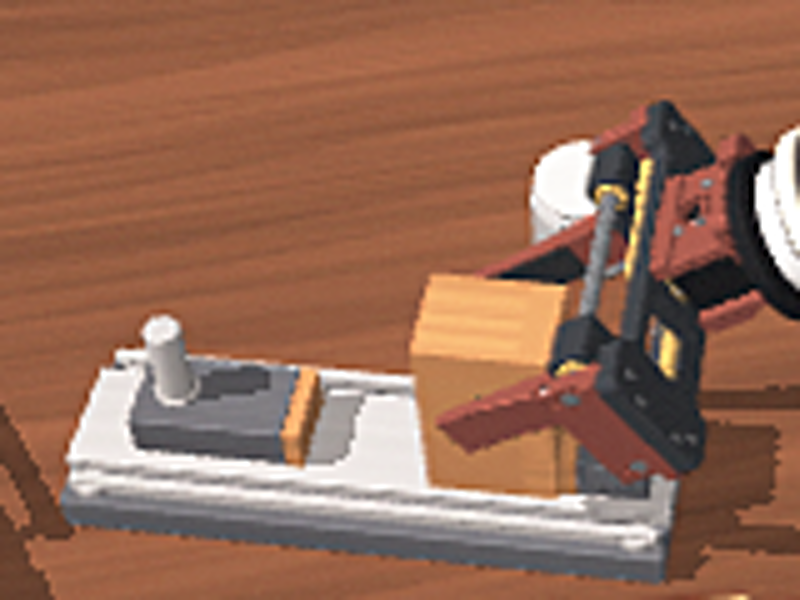

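View pics/w4.png

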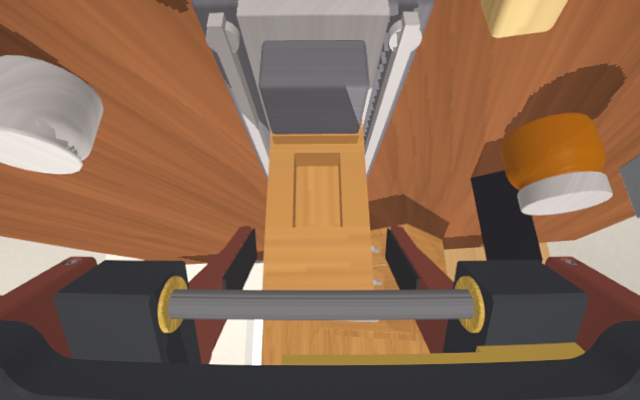

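Emit:
{"method": "step_arm", "body": {"series": [{"dx": 0,"dy": 0.0,"dz": 0,"rx": 0,"ry": 0,"rz": 0},{"dx": 0,"dy": 0.0,"dz": 0,"rx": 0,"ry": 0,"rz": 0},{"dx": 0,"dy": 0.0,"dz": 0,"rx": 0,"ry": 0,"rz": 0}]}}

```text
t: 7.4
tool_pos: [0.5333, -0.1188, 0.0968]
eef_rot: [[-0.253, 0.185, 0.949], [-0.776, 0.547, -0.314], [-0.577, -0.817, 0.005]]
contact_force: [0.8, -1.3, -0.3]
width: 0.0799
```

Run:
```python
from plan2 import *
log()
delta(*tcp(.054,.105,-55,0))
```

```text
t 7.4 q [ 0.169  0.772  1.591 -0.819  1.426  0.899] p [ 0.5333 -0.1188  0.0968] F [ 0.8 -1.3 -0.3] w 0.0799
fix: [0.0014, 0.0388, 0.0968]
t 7.4 d [ 0.0018  0.0019 -0.0011] r [-0.0065  0.0001 -0.0044] deg 0.5
```

Emit:
{"method": "step_arm", "body": {"series": [{"dx": 0.001,"dy": 0.0,"dz": -0.0005,"rx": -0.003,"ry": 0,"rz": -0.002},{"dx": 0.001,"dy": 0.0,"dz": -0.0005,"rx": -0.003,"ry": 0,"rz": -0.002},{"dx": 0.001,"dy": 0.0,"dz": -0.0005,"rx": -0.003,"ry": 0,"rz": -0.002},{"dx": 0.001,"dy": 0.0,"dz": -0.0005,"rx": -0.003,"ry": 0,"rz": -0.002}]}}

```text
t: 7.8
tool_pos: [0.532, -0.12, 0.0958]
eef_rot: [[-0.255, 0.182, 0.95], [-0.777, 0.546, -0.313], [-0.575, -0.818, 0.002]]
contact_force: [0.0, 0.5, -0.7]
width: 0.0799
```

Run:
```python
from plan2 import *
log()
delta(*tcp(.054,.105,-55,0))
```

```text
t 7.8 q [ 0.168  0.774  1.594 -0.821  1.425  0.898] p [ 0.532  -0.12    0.0958] F [ 0.   0.5 -0.7] w 0.0799
fix: [0.0006, 0.0373, 0.0958]
t 7.8 d [ 0.      0.002  -0.0003] r [-0.0031 -0.0011 -0.0019] deg 0.2
```

Well aligned. Grip.

Emit:
{"method": "step_arm", "body": {"series": [{"dx": 0,"dy": 0.0,"dz": 0,"rx": -0.002,"ry": 0,"rz": 0},{"dx": 0,"dy": 0.0,"dz": 0,"rx": -0.002,"ry": 0,"rz": 0},{"dx": 0,"dy": 0.0,"dz": 0,"rx": -0.002,"ry": 0,"rz": 0},{"dx": 0,"dy": 0.0,"dz": 0,"rx": -0.002,"ry": 0,"rz": 0},{"dx": 0,"dy": 0.0,"dz": 0,"rx": -0.002,"ry": 0,"rz": 0},{"dx": 0,"dy": 0.0,"dz": 0,"rx": -0.002,"ry": 0,"rz": 0}], "gripper": 0.03, "force": 30}}

```text
t: 8.4
tool_pos: [0.5322, -0.12, 0.0959]
eef_rot: [[-0.255, 0.18, 0.95], [-0.777, 0.546, -0.312], [-0.575, -0.818, 0.001]]
contact_force: [1.1, -0.2, -0.5]
width: 0.0498
```

Run:
```python
from plan2 import *
log()
o=get_obs();R=o["eef_rot"];g=o["tool_pos"]-R[:,0]*.019
# move: straight up .09, then final
b=np.degrees(np.arctan2(R[:,0]@YF,-R[:,0][2])); print("tilt",b)
def show(n,p,Rr):
    print(n); delta(p,Rr); print(ik(p,Rr,o["joint_positions"])[0].round(2))
# block centre rel grasp (y -.0063?) current grasp in fixture
gf=np.array([(g-OF)@XF,(g-OF)@YF,g[2]]); print("grasp",gf.round(4))
```

```text
t 8.4 q [ 0.168  0.774  1.594 -0.821  1.425  0.896] p [ 0.5322 -0.12    0.0959] F [ 1.1 -0.2 -0.5] w 0.0498
fix: [0.0007, 0.0373, 0.0959]
tilt -54.882634603184755
grasp [0.0007 0.0529 0.1069]
```

```bash
cat >> plan2.py <<'E'
def rows(wps):
    "wps: list of (p,R); prints rows in tool axes of now"
    o=get_obs(); R0=o["eef_rot"]
    for p,R in wps:
        d=R0.T@(p-o["tool_pos"]); r=Ro.from_matrix(R0.T@R).as_rotvec()
        print('{"dx": %.4f, "dy": %.4f, "dz": %.4f, "rx": %.3f, "ry": %.3f, "rz": %.3f},'%(*d,*r))
E
python3 - <<'E'
from plan2 import *
g0=np.array([.0007,.0529,.1069]); w=[]
for k in (1,2,3): w.append(tcp(g0[1],g0[2]+.033*k,-54.9,0,g0[0]))
rows(w); print()
w=[]
for k in range(1,13):
    s=k/12; w.append(tcp(.0529*(1-s)+0*s,.206,-54.9+90*s,0,.0004))
rows(w)
q=get_obs()["joint_positions"]
for p,R in w: q,c=ik(p,R,q); print(q.round(2),"%.0e"%c)
E
```

```text
{"dx": -0.0190, "dy": -0.0270, "dz": 0.0000, "rx": -0.001, "ry": -0.001, "rz": -0.000},
{"dx": -0.0380, "dy": -0.0540, "dz": 0.0000, "rx": -0.001, "ry": -0.001, "rz": -0.000},
{"dx": -0.0570, "dy": -0.0810, "dz": 0.0000, "rx": -0.001, "ry": -0.001, "rz": -0.000},

{"dx": -0.0536, "dy": -0.0811, "dz": -0.0002, "rx": -0.001, "ry": -0.001, "rz": 0.131},
{"dx": -0.0505, "dy": -0.0812, "dz": -0.0002, "rx": -0.001, "ry": -0.001, "rz": 0.261},
{"dx": -0.0477, "dy": -0.0814, "dz": -0.0002, "rx": -0.001, "ry": -0.000, "rz": 0.392},
{"dx": -0.0452, "dy": -0.0817, "dz": -0.0002, "rx": -0.002, "ry": -0.000, "rz": 0.523},
{"dx": -0.0429, "dy": -0.0822, "dz": -0.0002, "rx": -0.002, "ry": -0.000, "rz": 0.654},
{"dx": -0.0410, "dy": -0.0829, "dz": -0.0002, "rx": -0.002, "ry": -0.000, "rz": 0.785},
{"dx": -0.0392, "dy": -0.0838, "dz": -0.0002, "rx": -0.002, "ry": -0.000, "rz": 0.916},
{"dx": -0.0377, "dy": -0.0849, "dz": -0.0002, "rx": -0.002, "ry": 0.000, "rz": 1.047},
{"dx": -0.0363, "dy": -0.0864, "dz": -0.0002, "rx": -0.002, "ry": 0.000, "rz": 1.178},
{"dx": -0.0351, "dy": -0.0881, "dz": -0.0002, "rx": -0.002, "ry": 0.000, "rz": 1.309},
{"dx": -0.0339, "dy": -0.0901, "dz": -0.0002, "rx": -0.002, "ry": 0.000, "rz": 1.440},
{"dx": -0.0328, "dy": -0.0925, "dz": -0.0002, "rx": -0.002, "ry": 0.000, "rz": 1.570},
[ 0.12  0.57  1.58 -0.74  1.46  0.7 ] 3e-20
[ 0.06  0.51  1.6  -0.65  1.38  0.62] 3e-28
[-0.    0.45  1.62 -0.56  1.31  0.52] 6e-28
[-0.08  0.4   1.64 -0.45  1.25  0.41] 6e-28
[-0.16  0.36  1.65 -0.32  1.2   0.28] 1e-29
[-0.25  0.33  1.66 -0.19  1.16  0.14] 2e-28
[-0.35  0.32  1.67 -0.05  1.15 -0.01] 1e-27
[-0.44  0.32  1.68  0.1   1.16 -0.17] 6e-28
[-0.54  0.33  1.68  0.23  1.19 -0.31] 1e-28
[-0.63  0.35  1.68  0.35  1.24 -0.45] 6e-29
[-0.71  0.39  1.68  0.46  1.3  -0.57] 1e-28
[-0.78  0.43  1.67  0.55  1.37 -0.67] 4e-28
```

Emit:
{"method": "step_arm", "body": {"series": [{"dx": -0.004,"dy": -0.006,"dz": 0,"rx": -0.001,"ry": -0.001,"rz": 0},{"dx": -0.0095,"dy": -0.0135,"dz": 0,"rx": -0.001,"ry": -0.001,"rz": 0},{"dx": -0.019,"dy": -0.027,"dz": 0,"rx": -0.001,"ry": -0.001,"rz": 0},{"dx": -0.038,"dy": -0.054,"dz": 0,"rx": -0.001,"ry": -0.001,"rz": 0},{"dx": -0.057,"dy": -0.081,"dz": 0,"rx": -0.001,"ry": -0.001,"rz": 0},{"dx": -0.057,"dy": -0.081,"dz": 0,"rx": -0.001,"ry": -0.001,"rz": 0},{"dx": -0.057,"dy": -0.081,"dz": 0,"rx": -0.001,"ry": -0.001,"rz": 0},{"dx": -0.057,"dy": -0.081,"dz": 0,"rx": -0.001,"ry": -0.001,"rz": 0}]}}

```text
t: 9.2
tool_pos: [0.5313, -0.1199, 0.194]
eef_rot: [[-0.255, 0.178, 0.95], [-0.777, 0.547, -0.311], [-0.575, -0.818, -0.001]]
contact_force: [0.9, -0.6, -4.1]
width: 0.0499
```

Run:
```python
from plan2 import *
log()
w=[]
for k in range(1,13):
    s=k/12; w.append(tcp(.0529*(1-s)+0*s,.206,-54.9+90*s,0,.0004))
rows(w)
c=capture("scene"); save(c,"s5.png",(180,100,340,240),5)
```

```text
t 9.2 q [ 0.168  0.636  1.559 -0.809  1.544  0.769] p [ 0.5313 -0.1199  0.194 ] F [ 0.9 -0.6 -4.1] w 0.0499
fix: [-0.0001, 0.0372, 0.194]
{"dx": 0.0027, "dy": -0.0008, "dz": 0.0005, "rx": 0.001, "ry": -0.001, "rz": 0.130},
{"dx": 0.0059, "dy": -0.0009, "dz": 0.0005, "rx": 0.001, "ry": -0.001, "rz": 0.261},
{"dx": 0.0087, "dy": -0.0011, "dz": 0.0005, "rx": 0.001, "ry": -0.001, "rz": 0.392},
{"dx": 0.0112, "dy": -0.0014, "dz": 0.0005, "rx": 0.000, "ry": -0.001, "rz": 0.523},
{"dx": 0.0134, "dy": -0.0019, "dz": 0.0005, "rx": 0.000, "ry": -0.001, "rz": 0.654},
{"dx": 0.0154, "dy": -0.0026, "dz": 0.0006, "rx": 0.000, "ry": -0.001, "rz": 0.785},
{"dx": 0.0171, "dy": -0.0035, "dz": 0.0006, "rx": 0.000, "ry": -0.001, "rz": 0.916},
{"dx": 0.0187, "dy": -0.0046, "dz": 0.0006, "rx": 0.000, "ry": -0.001, "rz": 1.047},
{"dx": 0.0200, "dy": -0.0061, "dz": 0.0006, "rx": 0.000, "ry": -0.001, "rz": 1.178},
{"dx": 0.0213, "dy": -0.0078, "dz": 0.0006, "rx": 0.000, "ry": -0.001, "rz": 1.308},
{"dx": 0.0224, "dy": -0.0098, "dz": 0.0006, "rx": -0.000, "ry": -0.001, "rz": 1.439},
{"dx": 0.0236, "dy": -0.0122, "dz": 0.0006, "rx": -0.000, "ry": -0.001, "rz": 1.570},
```

View pics/s5.png

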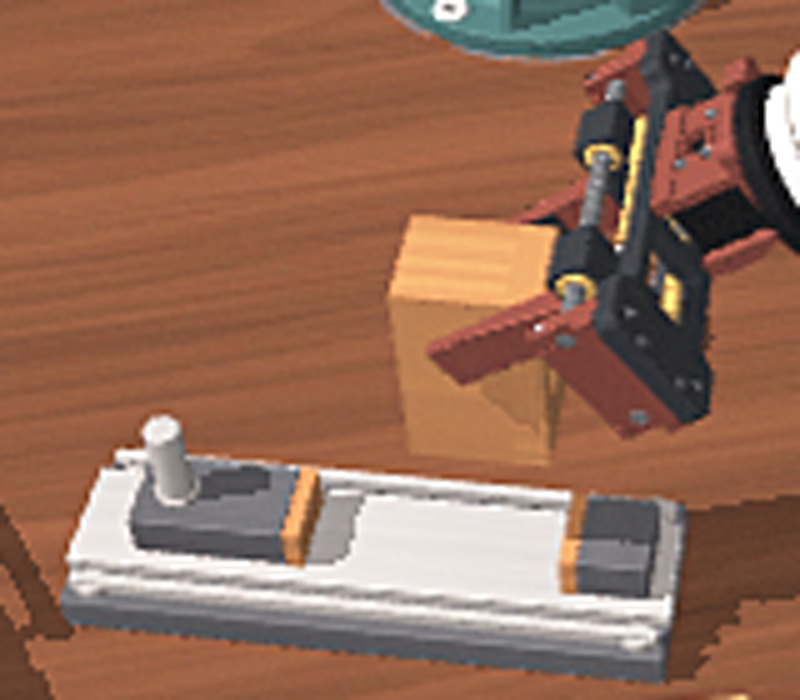

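Emit:
{"method": "step_arm", "body": {"series": [{"dx": 0.003,"dy": -0.001,"dz": 0,"rx": 0,"ry": -0.001,"rz": 0.13},{"dx": 0.006,"dy": -0.001,"dz": 0,"rx": 0,"ry": -0.001,"rz": 0.261},{"dx": 0.009,"dy": -0.001,"dz": 0,"rx": 0,"ry": -0.001,"rz": 0.392},{"dx": 0.011,"dy": -0.001,"dz": 0,"rx": 0,"ry": -0.001,"rz": 0.523},{"dx": 0.013,"dy": -0.002,"dz": 0,"rx": 0,"ry": -0.001,"rz": 0.654},{"dx": 0.015,"dy": -0.003,"dz": 0,"rx": 0,"ry": -0.001,"rz": 0.785},{"dx": 0.017,"dy": -0.004,"dz": 0,"rx": 0,"ry": -0.001,"rz": 0.916},{"dx": 0.019,"dy": -0.005,"dz": 0,"rx": 0,"ry": -0.001,"rz": 1.047},{"dx": 0.02,"dy": -0.006,"dz": 0,"rx": 0,"ry": -0.001,"rz": 1.178},{"dx": 0.021,"dy": -0.008,"dz": 0,"rx": 0,"ry": -0.001,"rz": 1.308},{"dx": 0.022,"dy": -0.01,"dz": 0,"rx": 0,"ry": -0.001,"rz": 1.439},{"dx": 0.024,"dy": -0.012,"dz": 0,"rx": 0,"ry": -0.001,"rz": 1.57}]}}

```text
t: 10.45
tool_pos: [0.5229, -0.1457, 0.1905]
eef_rot: [[0.18, 0.253, 0.951], [0.55, 0.776, -0.31], [-0.816, 0.578, 0.0]]
contact_force: [0.1, -0.1, -4.1]
width: 0.0497
```

Emit:
{"method": "step_arm", "body": {"series": [{"dx": 0,"dy": 0,"dz": 0,"rx": 0,"ry": 0,"rz": 0},{"dx": 0,"dy": 0,"dz": 0,"rx": 0,"ry": 0,"rz": 0},{"dx": 0,"dy": 0,"dz": 0,"rx": 0,"ry": 0,"rz": 0},{"dx": 0,"dy": 0,"dz": 0,"rx": 0,"ry": 0,"rz": 0},{"dx": 0,"dy": 0,"dz": 0,"rx": 0,"ry": 0,"rz": 0}]}}

```text
t: 10.95
tool_pos: [0.524, -0.1439, 0.1915]
eef_rot: [[0.178, 0.251, 0.951], [0.545, 0.78, -0.308], [-0.819, 0.573, 0.002]]
contact_force: [0.4, -0.1, -4.1]
width: 0.0499
```

Run:
```python
from plan2 import *
log()
o=get_obs();R=o["eef_rot"]; print("tilt",np.degrees(np.arctan2(R[:,0]@YF,-R[:,0][2])), "zdot",R[:,2]@XF, R[:,2]@YF, R[2,2])
rows([tcp(0,.206,35.1,0,.0004),tcp(0,.071,35.1,0,.0004),tcp(0,.067,35.1,0,.0004)])
c=capture("scene"); save(c,"s6.png",(180,100,340,240),5)
c=capture("top"); save(c,"t6.png",(320,140,480,260),5)
```

```text
t 10.95 q [-0.777  0.432  1.673  0.552  1.371 -0.67 ] p [ 0.524  -0.1439  0.1915] F [ 0.4 -0.1 -4.1] w 0.0499
fix: [0.0004, 0.0121, 0.1915]
tilt 34.991889154055386 zdot 0.9999950829238451 0.0024098490466513763 0.0020066777778900173
{"dx": 0.0002, "dy": -0.0015, "dz": -0.0000, "rx": 0.003, "ry": 0.000, "rz": 0.002},
{"dx": 0.1108, "dy": -0.0790, "dz": -0.0003, "rx": 0.003, "ry": 0.000, "rz": 0.002},
{"dx": 0.1141, "dy": -0.0813, "dz": -0.0003, "rx": 0.003, "ry": 0.000, "rz": 0.002},
```

View pics/s6.png

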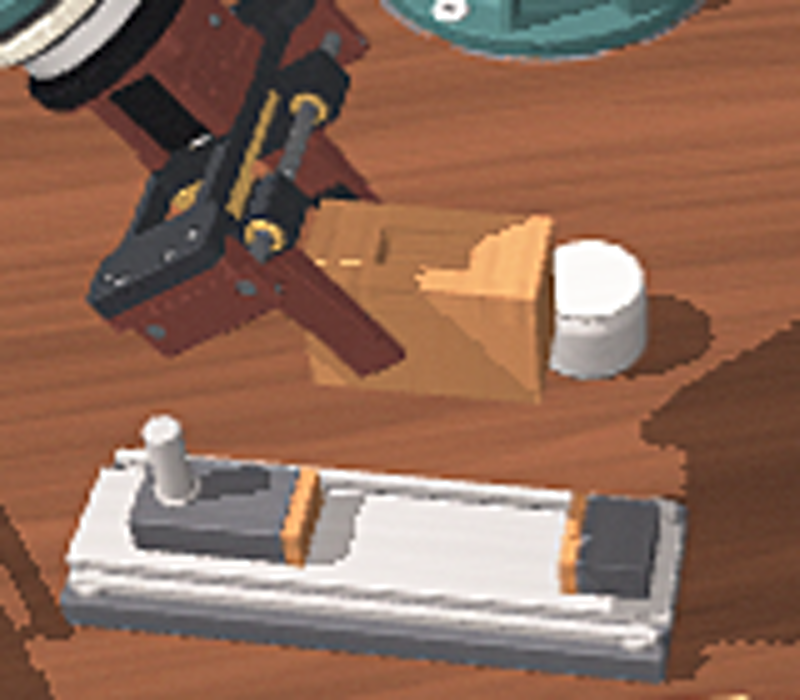

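View pics/t6.png

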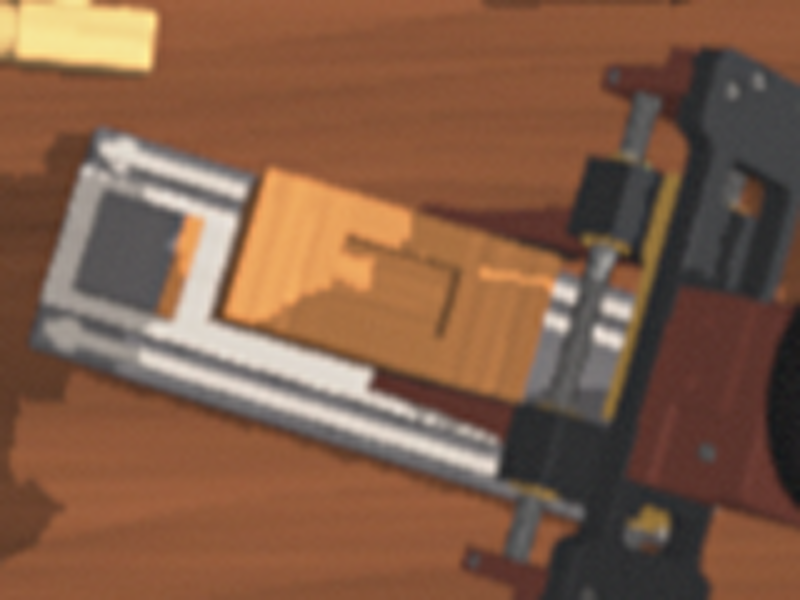

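Run:
```python
from plan2 import *
import pickle
c=pickle.load(open("top0.pkl","rb"))
z=.234
for u,v in [(265,165),(222,315),(528,400),(563,255)]:
    X=atz(c,u/5+320-.4,v/5+140-.4,z)-OF; print((X@XF).round(4),(X@YF).round(4))
```

```text
0.0259 0.0795
-0.0251 0.0789
-0.0226 -0.0241
0.026 -0.0218
```

Emit:
{"method": "step_arm", "body": {"series": [{"dx": 0.028,"dy": -0.021,"dz": 0,"rx": 0.003,"ry": 0,"rz": 0.002},{"dx": 0.056,"dy": -0.041,"dz": 0,"rx": 0.003,"ry": 0,"rz": 0.002},{"dx": 0.08,"dy": -0.057,"dz": 0,"rx": 0.003,"ry": 0,"rz": 0.002},{"dx": 0.095,"dy": -0.068,"dz": 0,"rx": 0.003,"ry": 0,"rz": 0.002},{"dx": 0.106,"dy": -0.0755,"dz": 0,"rx": 0.003,"ry": 0,"rz": 0.002},{"dx": 0.106,"dy": -0.0755,"dz": 0,"rx": 0.003,"ry": 0,"rz": 0.002},{"dx": 0.106,"dy": -0.0755,"dz": 0,"rx": 0.003,"ry": 0,"rz": 0.002},{"dx": 0.106,"dy": -0.0755,"dz": 0,"rx": 0.003,"ry": 0,"rz": 0.002},{"dx": 0.106,"dy": -0.0755,"dz": 0,"rx": 0.003,"ry": 0,"rz": 0.002}]}}

```text
t: 11.95
tool_pos: [0.5243, -0.1466, 0.0618]
eef_rot: [[0.181, 0.255, 0.95], [0.546, 0.777, -0.313], [-0.818, 0.576, 0.001]]
contact_force: [0.4, 0.2, -3.4]
width: 0.0498
```

Run:
```python
from plan2 import *
log()
o=get_obs();R=o["eef_rot"]; print("tilt",np.degrees(np.arctan2(R[:,0]@YF,-R[:,0][2])))
rows([tcp(0,.071,35.1,0,.0004),tcp(0,.067,35.1,0,.0004)])
c=capture("scene"); save(c,"s7.png",(180,100,340,240),5)
c=capture("top"); save(c,"t7.png",(320,140,480,260),5)
```

```text
t 11.95 q [-0.782  0.618  1.76   0.602  1.145 -0.825] p [ 0.5243 -0.1466  0.0618] F [ 0.4  0.2 -3.4] w 0.0498
fix: [0.0015, 0.0096, 0.0618]
tilt 35.13697841238594
{"dx": 0.0059, "dy": -0.0026, "dz": -0.0011, "rx": -0.001, "ry": 0.003, "rz": -0.001},
{"dx": 0.0092, "dy": -0.0049, "dz": -0.0011, "rx": -0.001, "ry": 0.003, "rz": -0.001},
```

View pics/s7.png

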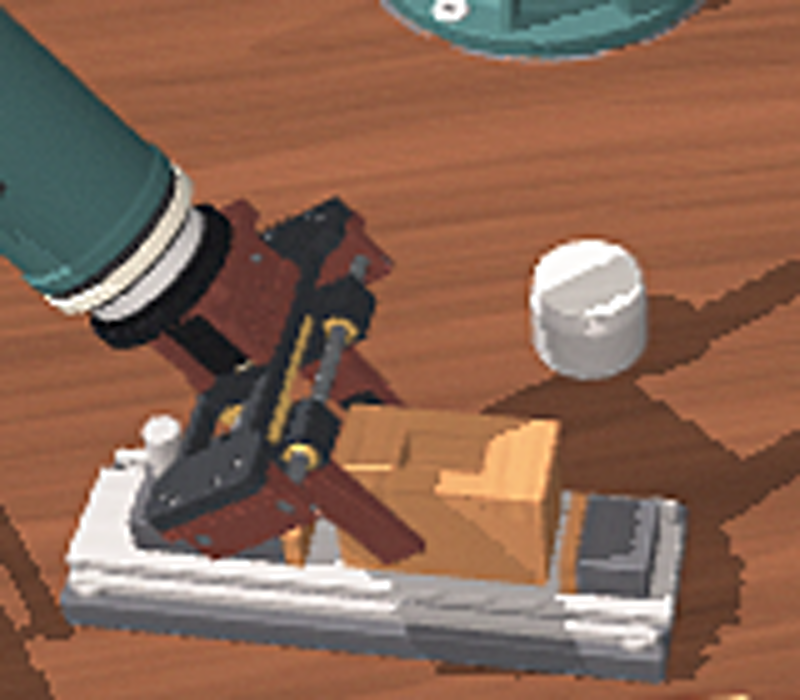

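View pics/t7.png

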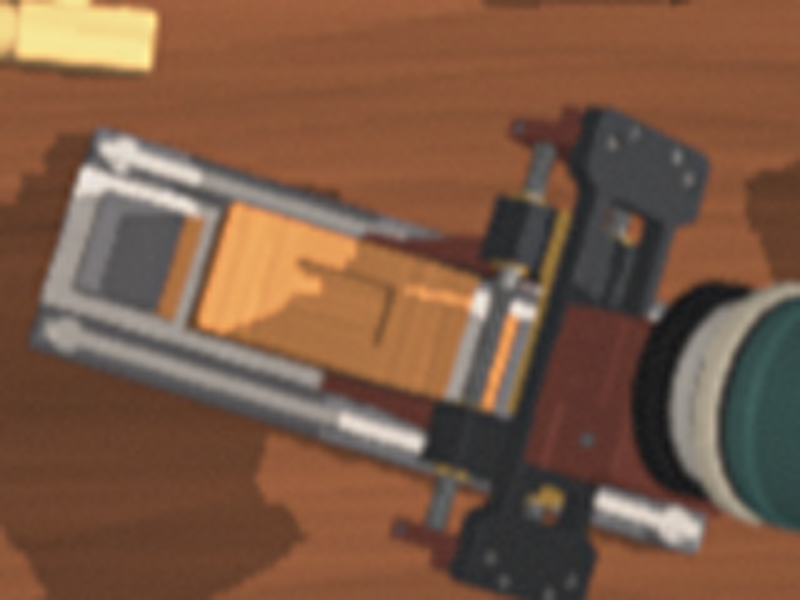

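Run:
```python
from plan2 import *
import pickle
c=pickle.load(open("top0.pkl","rb"))
for u,v in [(235,203),(190,327),(447,400),(477,283)]:
    X=atz(c,u/5+320-.4,v/5+140-.4,.104)-OF; print((X@XF).round(4),(X@YF).round(4))
```

```text
0.026 0.0751
-0.0253 0.078
-0.0234 -0.0254
0.0235 -0.0238
```

Emit:
{"method": "step_arm", "body": {"series": [{"dx": 0.0033,"dy": -0.002,"dz": -0.001,"rx": 0,"ry": 0.002,"rz": 0},{"dx": 0.006,"dy": -0.004,"dz": -0.001,"rx": 0,"ry": 0.002,"rz": 0},{"dx": 0.0066,"dy": -0.0046,"dz": -0.001,"rx": 0,"ry": 0.002,"rz": 0},{"dx": 0.0066,"dy": -0.0046,"dz": -0.001,"rx": 0,"ry": 0.002,"rz": 0},{"dx": 0.0066,"dy": -0.0046,"dz": -0.001,"rx": 0,"ry": 0.002,"rz": 0},{"dx": 0.0066,"dy": -0.0046,"dz": -0.001,"rx": 0,"ry": 0.002,"rz": 0}]}}

```text
t: 12.65
tool_pos: [0.5228, -0.1458, 0.0528]
eef_rot: [[0.178, 0.256, 0.95], [0.548, 0.776, -0.312], [-0.817, 0.576, -0.002]]
contact_force: [-0.1, -0.5, -3.2]
width: 0.0494
```

Run:
```python
from plan2 import *
log()
```

```text
t 12.65 q [-0.782  0.633  1.764  0.604  1.132 -0.835] p [ 0.5228 -0.1458  0.0528] F [-0.1 -0.5 -3.2] w 0.0494
fix: [-0.0002, 0.01, 0.0528]
```

Emit:
{"method": "step_arm", "body": {"series": [{"dx": 0.0008,"dy": -0.0006,"dz": 0,"rx": 0,"ry": 0,"rz": 0},{"dx": 0.0008,"dy": -0.0006,"dz": 0,"rx": 0,"ry": 0,"rz": 0},{"dx": 0.0008,"dy": -0.0006,"dz": 0,"rx": 0,"ry": 0,"rz": 0}]}}

```text
t: 12.95
tool_pos: [0.5227, -0.1458, 0.0518]
eef_rot: [[0.178, 0.256, 0.95], [0.548, 0.776, -0.312], [-0.817, 0.576, -0.002]]
contact_force: [-0.4, 0.2, -3.2]
width: 0.0498
```

Emit:
{"method": "step_arm", "body": {"series": [{"dx": 0.0006,"dy": -0.0004,"dz": 0,"rx": 0,"ry": 0,"rz": 0},{"dx": 0.0006,"dy": -0.0004,"dz": 0,"rx": 0,"ry": 0,"rz": 0},{"dx": 0.0006,"dy": -0.0004,"dz": 0,"rx": 0,"ry": 0,"rz": 0}]}}

```text
t: 13.25
tool_pos: [0.5228, -0.1458, 0.0514]
eef_rot: [[0.178, 0.256, 0.95], [0.548, 0.776, -0.312], [-0.817, 0.576, -0.002]]
contact_force: [-2.1, -1.1, 1.5]
width: 0.0499
```

Emit:
{"method": "step_arm", "body": {"series": [{"dx": 0.0005,"dy": -0.0003,"dz": 0,"rx": 0,"ry": 0,"rz": 0},{"dx": 0.0005,"dy": -0.0003,"dz": 0,"rx": 0,"ry": 0,"rz": 0},{"dx": 0.0005,"dy": -0.0003,"dz": 0,"rx": 0,"ry": 0,"rz": 0}]}}

```text
t: 13.55
tool_pos: [0.5228, -0.1458, 0.0514]
eef_rot: [[0.178, 0.256, 0.95], [0.548, 0.776, -0.312], [-0.817, 0.577, -0.002]]
contact_force: [-3.1, -2.9, 7.5]
width: 0.0499
```

Emit:
{"method": "step_arm", "body": {"series": [{"dx": 0,"dy": 0,"dz": 0,"rx": 0,"ry": 0,"rz": 0},{"dx": 0,"dy": 0,"dz": 0,"rx": 0,"ry": 0,"rz": 0},{"dx": 0,"dy": 0,"dz": 0,"rx": 0,"ry": 0,"rz": 0},{"dx": 0,"dy": 0,"dz": 0,"rx": 0,"ry": 0,"rz": 0}], "gripper": 0.075}}

```text
t: 13.95
tool_pos: [0.5228, -0.1456, 0.0504]
eef_rot: [[0.178, 0.256, 0.95], [0.548, 0.776, -0.312], [-0.817, 0.576, -0.002]]
contact_force: [-0.3, 0.6, 0.7]
width: 0.0747
```

Emit:
{"method": "step_arm", "body": {"series": [{"dx": -0.01,"dy": 0,"dz": 0,"rx": 0,"ry": 0,"rz": 0},{"dx": -0.03,"dy": 0,"dz": 0,"rx": 0,"ry": 0,"rz": 0},{"dx": -0.07,"dy": 0,"dz": 0,"rx": 0,"ry": 0,"rz": 0},{"dx": -0.11,"dy": 0,"dz": 0,"rx": 0,"ry": 0,"rz": 0},{"dx": -0.15,"dy": 0,"dz": 0,"rx": 0,"ry": 0,"rz": 0},{"dx": -0.19,"dy": 0,"dz": 0,"rx": 0,"ry": 0,"rz": 0},{"dx": -0.19,"dy": 0,"dz": 0,"rx": 0,"ry": 0,"rz": 0},{"dx": -0.19,"dy": 0,"dz": 0,"rx": 0,"ry": 0,"rz": 0}]}}

```text
t: 14.75
tool_pos: [0.4889, -0.2507, 0.2064]
eef_rot: [[0.179, 0.256, 0.95], [0.546, 0.777, -0.313], [-0.818, 0.575, -0.001]]
contact_force: [0.4, 0.5, 1.0]
width: 0.0749
```

Run:
```python
from plan2 import *
log()
c=capture("scene"); save(c,"s8.png",(180,100,340,240),5)
c=capture("top"); save(c,"t8.png",(320,140,480,260),5)
# closing: grasp post, tool down, z along yf? and xf option
post=.025-.0707-.065
rows([tcp(post,.22,0),tcp(post,.16,0),tcp(post,.083,0)])
```

```text
t 14.75 q [-0.94   0.474  1.553  0.487  1.511 -0.751] p [ 0.4889 -0.2507  0.2064] F [0.4 0.5 1. ] w 0.0749
fix: [0.0001, -0.1003, 0.2064]
{"dx": -0.0038, "dy": -0.0122, "dz": 0.0014, "rx": -0.002, "ry": -0.004, "rz": -0.615},
{"dx": 0.0452, "dy": -0.0468, "dz": 0.0016, "rx": -0.002, "ry": -0.004, "rz": -0.615},
{"dx": 0.1081, "dy": -0.0912, "dz": 0.0020, "rx": -0.002, "ry": -0.004, "rz": -0.615},
```

View pics/s8.png

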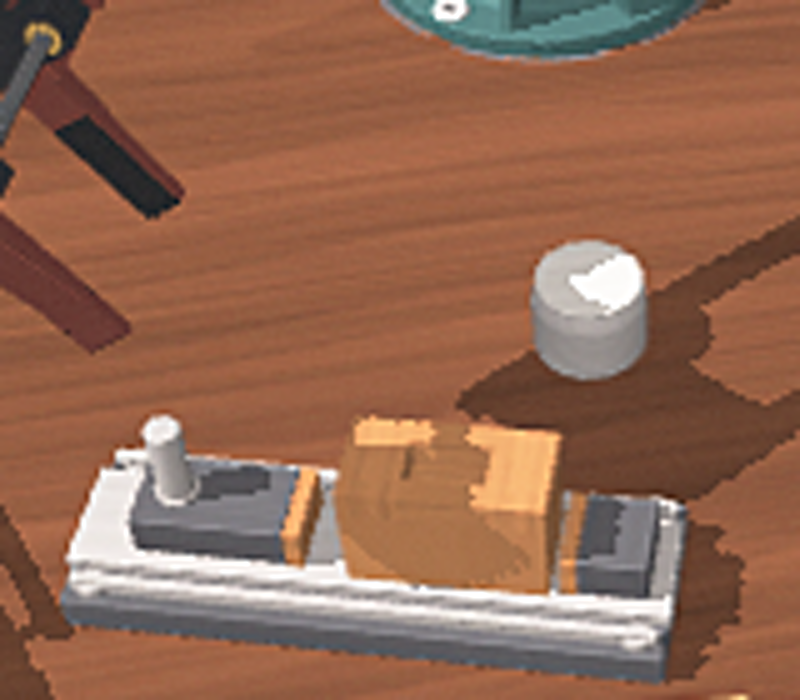

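View pics/t8.png

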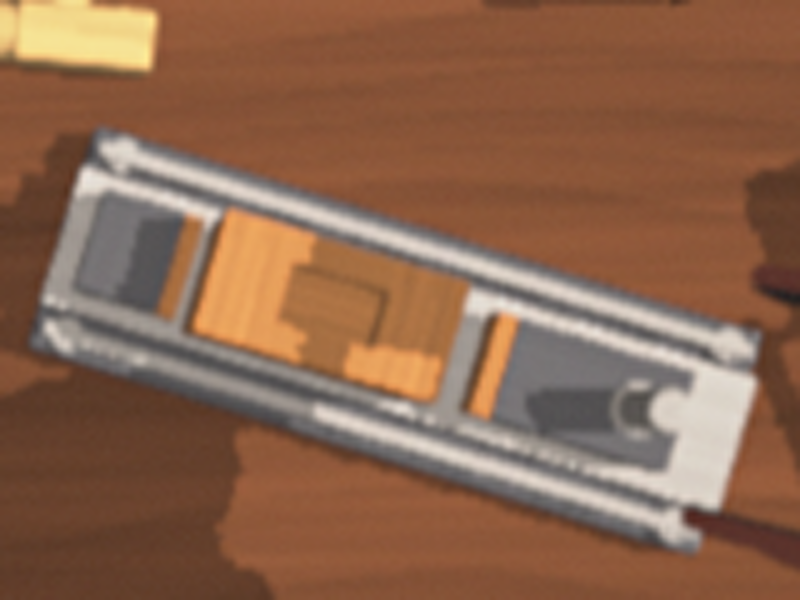

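Run:
```python
from plan2 import *
c=capture("top")
for u,v,z in [(228,208,.094),(190,330,.094),(437,402,.094),(470,285,.094),(668,410,.1),(202,217,.055),(160,315,.055)]:
    X=atz(c,u/5+320-.4,v/5+140-.4,z)-OF; print((X@XF).round(4),(X@YF).round(4))
```

```text
0.0244 0.0763
-0.0259 0.0769
-0.0248 -0.0239
0.023 -0.0234
-0.0019 -0.1098
0.0221 0.0826
-0.0217 0.0875
```

Emit:
{"method": "step_arm", "body": {"series": [{"dx": 0.0,"dy": -0.004,"dz": 0.001,"rx": 0,"ry": -0.002,"rz": -0.15},{"dx": 0.0,"dy": -0.008,"dz": 0.001,"rx": 0,"ry": -0.003,"rz": -0.3},{"dx": 0.0,"dy": -0.012,"dz": 0.001,"rx": -0.002,"ry": -0.004,"rz": -0.45},{"dx": 0.0,"dy": -0.012,"dz": 0.001,"rx": -0.002,"ry": -0.004,"rz": -0.615},{"dx": 0.045,"dy": -0.047,"dz": 0.001,"rx": -0.002,"ry": -0.004,"rz": -0.615},{"dx": 0.045,"dy": -0.047,"dz": 0.001,"rx": -0.002,"ry": -0.004,"rz": -0.615},{"dx": 0.045,"dy": -0.047,"dz": 0.001,"rx": -0.002,"ry": -0.004,"rz": -0.615},{"dx": 0.045,"dy": -0.047,"dz": 0.001,"rx": -0.002,"ry": -0.004,"rz": -0.615},{"dx": 0.045,"dy": -0.047,"dz": 0.001,"rx": -0.002,"ry": -0.004,"rz": -0.615}], "gripper": 0.06}}

```text
t: 15.8
tool_pos: [0.4864, -0.2633, 0.1429]
eef_rot: [[0.003, 0.313, 0.95], [-0.002, 0.95, -0.313], [-1.0, -0.001, 0.004]]
contact_force: [0.3, -0.4, 1.0]
width: 0.0602
```

Run:
```python
from plan2 import *
log()
rows([tcp(-.1105,.16,0),tcp(-.1105,.083,0)])
```

```text
t 15.8 q [-0.621  0.376  1.708  0.     1.054 -0.303] p [ 0.4864 -0.2633  0.1429] F [ 0.3 -0.4  1. ] w 0.0602
fix: [0.0016, -0.1131, 0.1429]
{"dx": 0.0019, "dy": 0.0026, "dz": -0.0014, "rx": -0.002, "ry": 0.004, "rz": 0.001},
{"dx": 0.0789, "dy": 0.0026, "dz": -0.0016, "rx": -0.002, "ry": 0.004, "rz": 0.001},
```

Emit:
{"method": "step_arm", "body": {"series": [{"dx": 0.002,"dy": 0.002,"dz": -0.001,"rx": 0,"ry": 0.003,"rz": 0},{"dx": 0.04,"dy": 0.002,"dz": -0.001,"rx": 0,"ry": 0.003,"rz": 0},{"dx": 0.078,"dy": 0.002,"dz": -0.001,"rx": 0,"ry": 0.003,"rz": 0},{"dx": 0.078,"dy": 0.002,"dz": -0.001,"rx": 0,"ry": 0.003,"rz": 0},{"dx": 0.078,"dy": 0.002,"dz": -0.001,"rx": 0,"ry": 0.003,"rz": 0}]}}

```text
t: 16.3
tool_pos: [0.4854, -0.26, 0.0642]
eef_rot: [[-0.002, 0.312, 0.95], [0.0, 0.95, -0.312], [-1.0, -0.0, -0.002]]
contact_force: [-0.0, -1.0, 0.0]
width: 0.0599
```

Emit:
{"method": "step_arm", "body": {"series": [{"dx": 0,"dy": 0,"dz": 0,"rx": 0,"ry": 0,"rz": 0},{"dx": 0,"dy": 0,"dz": 0,"rx": 0,"ry": 0,"rz": 0},{"dx": 0,"dy": 0,"dz": 0,"rx": 0,"ry": 0,"rz": 0},{"dx": 0,"dy": 0,"dz": 0,"rx": 0,"ry": 0,"rz": 0},{"dx": 0,"dy": 0,"dz": 0,"rx": 0,"ry": 0,"rz": 0},{"dx": 0,"dy": 0,"dz": 0,"rx": 0,"ry": 0,"rz": 0},{"dx": 0,"dy": 0,"dz": 0,"rx": 0,"ry": 0,"rz": 0},{"dx": 0,"dy": 0,"dz": 0,"rx": 0,"ry": 0,"rz": 0}], "gripper": 0.0, "force": 50}}

```text
t: 17.1
tool_pos: [0.4845, -0.2594, 0.064]
eef_rot: [[-0.003, 0.311, 0.95], [0.0, 0.95, -0.311], [-1.0, -0.001, -0.003]]
contact_force: [-3.6, 1.3, 5.9]
width: 0.0174
```

Emit:
{"method": "step_arm", "body": {"series": [{"dx": 0,"dy": 0.003,"dz": 0,"rx": 0,"ry": 0,"rz": 0},{"dx": 0,"dy": 0.006,"dz": 0,"rx": 0,"ry": 0,"rz": 0},{"dx": 0,"dy": 0.009,"dz": 0,"rx": 0,"ry": 0,"rz": 0},{"dx": 0,"dy": 0.012,"dz": 0,"rx": 0,"ry": 0,"rz": 0},{"dx": 0,"dy": 0.015,"dz": 0,"rx": 0,"ry": 0,"rz": 0},{"dx": 0,"dy": 0.017,"dz": 0,"rx": 0,"ry": 0,"rz": 0},{"dx": 0,"dy": 0.018,"dz": 0,"rx": 0,"ry": 0,"rz": 0}]}}

```text
t: 17.8
tool_pos: [0.4899, -0.2434, 0.064]
eef_rot: [[-0.003, 0.31, 0.951], [-0.002, 0.951, -0.31], [-1.0, -0.003, -0.003]]
contact_force: [-5.8, -4.2, 4.7]
width: 0.0169
```

```bash
cat > f.py <<'E'
from plan2 import *
log(); F=get_obs()["contact_force"]; print("Fy",F@YF,"Fx",F@XF)
E
python3 f.py
```

```text
t 17.8 q [-0.585  0.479  1.785 -0.004  0.879 -0.267] p [ 0.4899 -0.2434  0.064 ] F [-5.8 -4.2  4.7] w 0.0169
fix: [-0.0011, -0.0931, 0.064]
Fy -5.831733349333959 Fx -4.171463365001591
```

Emit:
{"method": "step_arm", "body": {"series": [{"dx": 0,"dy": 0.001,"dz": 0,"rx": 0,"ry": 0,"rz": 0},{"dx": 0,"dy": 0.002,"dz": 0,"rx": 0,"ry": 0,"rz": 0},{"dx": 0,"dy": 0.003,"dz": 0,"rx": 0,"ry": 0,"rz": 0},{"dx": 0,"dy": 0.004,"dz": 0,"rx": 0,"ry": 0,"rz": 0},{"dx": 0,"dy": 0.005,"dz": 0,"rx": 0,"ry": 0,"rz": 0}]}}

```text
t: 18.3
tool_pos: [0.4915, -0.2389, 0.0641]
eef_rot: [[-0.003, 0.31, 0.951], [-0.002, 0.951, -0.31], [-1.0, -0.003, -0.002]]
contact_force: [-6.0, -4.8, 4.1]
width: 0.0172
```

```bash
python3 f.py
```

```text
t 18.3 q [-0.576  0.478  1.786 -0.004  0.879 -0.258] p [ 0.4915 -0.2389  0.0641] F [-6.  -4.8  4.1] w 0.0172
fix: [-0.001, -0.0882, 0.0641]
Fy -6.3922711222223345 Fx -4.231434618748822
```

Emit:
{"method": "step_arm", "body": {"series": [{"dx": 0,"dy": 0.0007,"dz": 0,"rx": 0,"ry": 0,"rz": 0},{"dx": 0,"dy": 0.0014,"dz": 0,"rx": 0,"ry": 0,"rz": 0},{"dx": 0,"dy": 0.002,"dz": 0,"rx": 0,"ry": 0,"rz": 0}]}}

```text
t: 18.6
tool_pos: [0.492, -0.2373, 0.064]
eef_rot: [[-0.003, 0.31, 0.951], [-0.002, 0.951, -0.31], [-1.0, -0.003, -0.003]]
contact_force: [-6.0, -6.4, 4.1]
width: 0.0171
```

```bash
python3 f.py
```

```text
t 18.6 q [-0.573  0.478  1.787 -0.005  0.878 -0.254] p [ 0.492  -0.2373  0.064 ] F [-6.  -6.4  4.1] w 0.0171
fix: [-0.001, -0.0866, 0.064]
Fy -7.958990697710435 Fx -3.756623235371402
```

Emit:
{"method": "step_arm", "body": {"series": [{"dx": 0,"dy": 0.0005,"dz": 0,"rx": 0,"ry": 0,"rz": 0},{"dx": 0,"dy": 0.001,"dz": 0,"rx": 0,"ry": 0,"rz": 0}]}}

```text
t: 18.8
tool_pos: [0.4923, -0.2365, 0.064]
eef_rot: [[-0.003, 0.31, 0.951], [-0.003, 0.951, -0.31], [-1.0, -0.003, -0.003]]
contact_force: [-7.0, -6.3, 4.1]
width: 0.0173
```

Emit:
{"method": "step_arm", "body": {"series": [{"dx": 0,"dy": 0.0005,"dz": 0,"rx": 0,"ry": 0,"rz": 0},{"dx": 0,"dy": 0.0005,"dz": 0,"rx": 0,"ry": 0,"rz": 0}]}}

```text
t: 19.0
tool_pos: [0.4925, -0.2359, 0.064]
eef_rot: [[-0.003, 0.31, 0.951], [-0.002, 0.951, -0.31], [-1.0, -0.003, -0.003]]
contact_force: [-6.9, -5.9, 3.8]
width: 0.0173
```

Emit:
{"method": "step_arm", "body": {"series": [{"dx": 0,"dy": 0.0005,"dz": 0,"rx": 0,"ry": 0,"rz": 0},{"dx": 0,"dy": 0.0005,"dz": 0,"rx": 0,"ry": 0,"rz": 0}]}}

```text
t: 19.2
tool_pos: [0.4926, -0.2355, 0.064]
eef_rot: [[-0.003, 0.31, 0.951], [-0.002, 0.951, -0.31], [-1.0, -0.003, -0.003]]
contact_force: [-6.7, -6.1, 5.4]
width: 0.0171
```

Emit:
{"method": "step_arm", "body": {"series": [{"dx": 0,"dy": 0.0005,"dz": 0,"rx": 0,"ry": 0,"rz": 0},{"dx": 0,"dy": 0.0005,"dz": 0,"rx": 0,"ry": 0,"rz": 0}]}}

```text
t: 19.4
tool_pos: [0.4928, -0.235, 0.064]
eef_rot: [[-0.003, 0.31, 0.951], [-0.002, 0.951, -0.31], [-1.0, -0.003, -0.003]]
contact_force: [-6.3, -5.8, 4.7]
width: 0.0172
```

```bash
python3 f.py
```

```text
t 19.4 q [-0.569  0.478  1.788 -0.005  0.878 -0.25 ] p [ 0.4928 -0.235   0.064 ] F [-6.3 -5.8  4.7] w 0.0172
fix: [-0.001, -0.0841, 0.064]
Fy -7.455099904947645 Fx -4.202148932170504
```

Emit:
{"method": "step_arm", "body": {"series": [{"dx": 0,"dy": 0.0005,"dz": 0,"rx": 0,"ry": 0,"rz": 0},{"dx": 0,"dy": 0.0005,"dz": 0,"rx": 0,"ry": 0,"rz": 0}]}}

```text
t: 19.6
tool_pos: [0.493, -0.2345, 0.0641]
eef_rot: [[-0.003, 0.31, 0.951], [-0.002, 0.951, -0.31], [-1.0, -0.003, -0.002]]
contact_force: [-6.6, -6.2, 4.0]
width: 0.0173
```

Emit:
{"method": "step_arm", "body": {"series": [{"dx": 0,"dy": 0.0005,"dz": 0,"rx": 0,"ry": 0,"rz": 0},{"dx": 0,"dy": 0.0005,"dz": 0,"rx": 0,"ry": 0,"rz": 0}]}}

```text
t: 19.8
tool_pos: [0.4931, -0.234, 0.0641]
eef_rot: [[-0.003, 0.31, 0.951], [-0.002, 0.951, -0.31], [-1.0, -0.003, -0.002]]
contact_force: [-6.1, -6.3, 4.4]
width: 0.0173
```

```bash
python3 f.py
python3 - <<'E'
from plan2 import *
c=capture("top"); save(c,"t9.png",(320,140,480,260),5)
E
```

```text
t 19.8 q [-0.567  0.478  1.788 -0.005  0.878 -0.248] p [ 0.4931 -0.234   0.0641] F [-6.1 -6.3  4.4] w 0.0173
fix: [-0.001, -0.0832, 0.0641]
Fy -7.919711659199334 Fx -3.8315860184414388
```

View pics/t9.png

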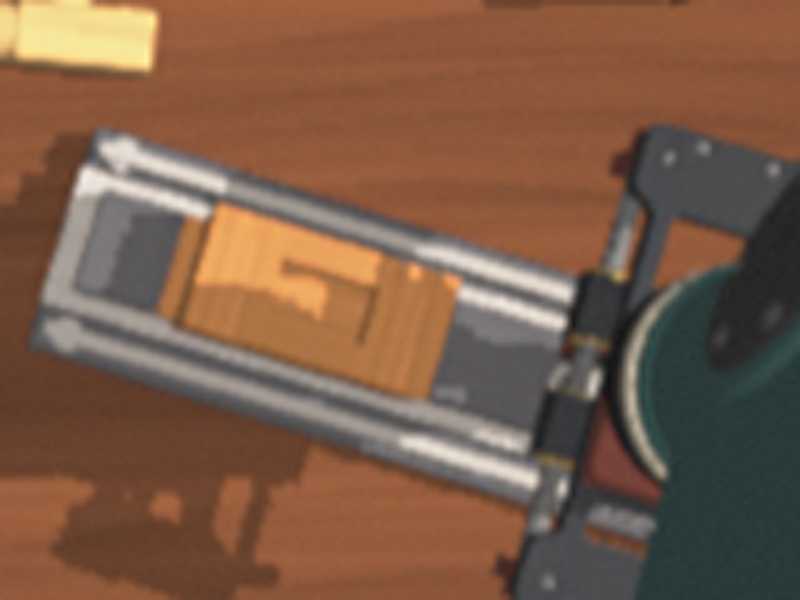

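Nearly against the fixed jaw; the block is still sliding. Keep creeping.

Emit:
{"method": "step_arm", "body": {"series": [{"dx": 0,"dy": 0.0005,"dz": 0,"rx": 0,"ry": 0,"rz": 0},{"dx": 0,"dy": 0.0005,"dz": 0,"rx": 0,"ry": 0,"rz": 0}]}}

```text
t: 20.05
tool_pos: [0.4933, -0.2336, 0.0641]
eef_rot: [[-0.003, 0.31, 0.951], [-0.002, 0.951, -0.31], [-1.0, -0.003, -0.002]]
contact_force: [-6.4, -5.9, 3.7]
width: 0.0173
```

Emit:
{"method": "step_arm", "body": {"series": [{"dx": 0,"dy": 0.0005,"dz": 0,"rx": 0,"ry": 0,"rz": 0},{"dx": 0,"dy": 0.0005,"dz": 0,"rx": 0,"ry": 0,"rz": 0}]}}

```text
t: 20.25
tool_pos: [0.4933, -0.2335, 0.0641]
eef_rot: [[-0.004, 0.31, 0.951], [-0.003, 0.951, -0.31], [-1.0, -0.004, -0.002]]
contact_force: [-6.8, -7.9, 5.0]
width: 0.0173
```

```bash
python3 f.py
```

```text
t 20.25 q [-0.565  0.478  1.788 -0.006  0.877 -0.246] p [ 0.4933 -0.2335  0.0641] F [-6.8 -7.9  5. ] w 0.0173
fix: [-0.001, -0.0826, 0.0641]
Fy -9.595888290134353 Fx -3.996728530538377
```

Emit:
{"method": "step_arm", "body": {"series": [{"dx": 0,"dy": 0.0005,"dz": 0,"rx": 0,"ry": 0,"rz": 0},{"dx": 0,"dy": 0.0005,"dz": 0,"rx": 0,"ry": 0,"rz": 0},{"dx": 0,"dy": 0.0005,"dz": 0,"rx": 0,"ry": 0,"rz": 0}]}}

```text
t: 20.55
tool_pos: [0.4933, -0.2335, 0.064]
eef_rot: [[-0.004, 0.31, 0.951], [-0.004, 0.951, -0.31], [-1.0, -0.005, -0.003]]
contact_force: [-8.4, -9.6, 3.7]
width: 0.0172
```

```bash
python3 f.py
```

```text
t 20.55 q [-0.565  0.478  1.788 -0.007  0.877 -0.246] p [ 0.4933 -0.2335  0.064 ] F [-8.4 -9.6  3.7] w 0.0172
fix: [-0.001, -0.0826, 0.064]
Fy -11.702579837257085 Fx -5.015851397016291
```

Emit:
{"method": "step_arm", "body": {"series": [{"dx": 0,"dy": 0.0004,"dz": 0,"rx": 0,"ry": 0,"rz": 0},{"dx": 0,"dy": 0.0008,"dz": 0,"rx": 0,"ry": 0,"rz": 0},{"dx": 0,"dy": 0.0008,"dz": 0,"rx": 0,"ry": 0,"rz": 0},{"dx": 0,"dy": 0.0008,"dz": 0,"rx": 0,"ry": 0,"rz": 0}]}}

```text
t: 20.95
tool_pos: [0.4933, -0.2335, 0.064]
eef_rot: [[-0.004, 0.31, 0.951], [-0.005, 0.951, -0.31], [-1.0, -0.006, -0.003]]
contact_force: [-10.1, -12.6, 3.3]
width: 0.017
```

```bash
python3 f.py; python3 f.py
```

```text
t 20.95 q [-0.564  0.478  1.788 -0.008  0.877 -0.244] p [ 0.4933 -0.2335  0.064 ] F [-10.1 -12.6   3.3] w 0.017
fix: [-0.001, -0.0826, 0.064]
Fy -15.110648213487515 Fx -5.717449056402125
t 20.95 q [-0.564  0.478  1.788 -0.008  0.877 -0.244] p [ 0.4933 -0.2335  0.064 ] F [-10.1 -12.6   3.3] w 0.017
fix: [-0.001, -0.0826, 0.064]
Fy -15.110648213487515 Fx -5.717449056402125
```

Emit:
{"method": "step_arm", "body": {"series": [{"dx": 0,"dy": 0.0002,"dz": 0,"rx": 0,"ry": 0,"rz": 0},{"dx": 0,"dy": 0.0002,"dz": 0,"rx": 0,"ry": 0,"rz": 0}]}}

```text
t: 21.15
tool_pos: [0.4933, -0.2335, 0.064]
eef_rot: [[-0.004, 0.31, 0.951], [-0.005, 0.951, -0.31], [-1.0, -0.006, -0.003]]
contact_force: [-9.8, -12.5, 2.9]
width: 0.0173
```

```bash
python3 f.py
```

```text
t 21.15 q [-0.564  0.478  1.788 -0.009  0.877 -0.244] p [ 0.4933 -0.2335  0.064 ] F [ -9.8 -12.5   2.9] w 0.0173
fix: [-0.001, -0.0826, 0.064]
Fy -14.904831141771252 Fx -5.447925643712513
```

Emit:
{"method": "step_arm", "body": {"series": [{"dx": 0,"dy": 0,"dz": 0,"rx": 0,"ry": 0,"rz": 0},{"dx": 0,"dy": 0,"dz": 0,"rx": 0,"ry": 0,"rz": 0},{"dx": 0,"dy": 0,"dz": 0,"rx": 0,"ry": 0,"rz": 0},{"dx": 0,"dy": 0,"dz": 0,"rx": 0,"ry": 0,"rz": 0},{"dx": 0,"dy": 0,"dz": 0,"rx": 0,"ry": 0,"rz": 0},{"dx": -0.02,"dy": 0,"dz": 0,"rx": 0,"ry": 0,"rz": 0},{"dx": -0.06,"dy": 0,"dz": 0,"rx": 0,"ry": 0,"rz": 0},{"dx": -0.1,"dy": 0,"dz": 0,"rx": 0,"ry": 0,"rz": 0},{"dx": -0.14,"dy": -0.02,"dz": 0,"rx": 0,"ry": 0,"rz": 0},{"dx": -0.18,"dy": -0.06,"dz": 0,"rx": 0,"ry": 0,"rz": 0},{"dx": -0.2,"dy": -0.1,"dz": 0,"rx": 0,"ry": 0,"rz": 0},{"dx": -0.2,"dy": -0.14,"dz": 0,"rx": 0,"ry": 0,"rz": 0}], "gripper": 0.06}}

```text
t: 22.35
tool_pos: [0.4534, -0.3661, 0.2686]
eef_rot: [[0.005, 0.31, 0.951], [-0.006, 0.951, -0.31], [-1.0, -0.005, 0.006]]
contact_force: [0.7, 0.7, -0.5]
width: 0.0601
```

Emit:
{"method": "step_arm", "body": {"series": [{"dx": 0,"dy": -0.03,"dz": -0.03,"rx": 0,"ry": 0,"rz": 0},{"dx": 0,"dy": -0.05,"dz": -0.05,"rx": 0,"ry": 0,"rz": 0},{"dx": 0,"dy": -0.05,"dz": -0.05,"rx": 0,"ry": 0,"rz": 0},{"dx": 0,"dy": -0.05,"dz": -0.05,"rx": 0,"ry": 0,"rz": 0}]}}

```text
t: 22.75
tool_pos: [0.3888, -0.3953, 0.2641]
eef_rot: [[-0.0, 0.313, 0.95], [-0.0, 0.95, -0.313], [-1.0, -0.0, -0.0]]
contact_force: [-0.2, 0.3, -0.2]
width: 0.0604
```

```bash
python3 f.py
python3 - <<'E'
from plan2 import *
c=capture("top"); save(c,"t10.png",(320,140,480,260),5); save(c,"t10f.png")
c=capture("scene"); save(c,"s10f.png");save(c,"s10.png",(180,140,340,260),5)
E
```

```text
t 22.75 q [-9.180e-01  2.580e-01  1.553e+00 -1.000e-03  1.331e+00 -6.000e-01] p [ 0.3888 -0.3953  0.2641] F [-0.2  0.3 -0.2] w 0.0604
fix: [-0.0501, -0.2688, 0.2641]
Fy 0.26460775719435753 Fx -0.286366933953311
```

View pics/t10.png

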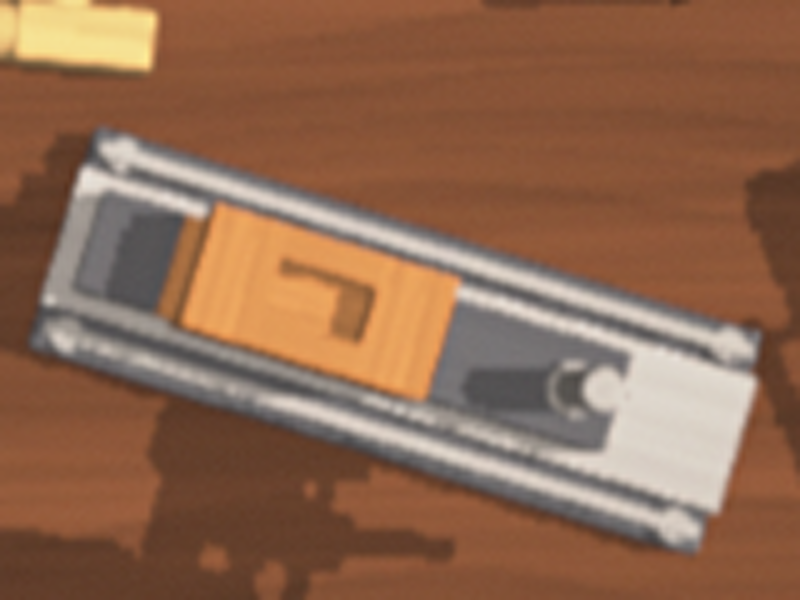

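View pics/s10.png

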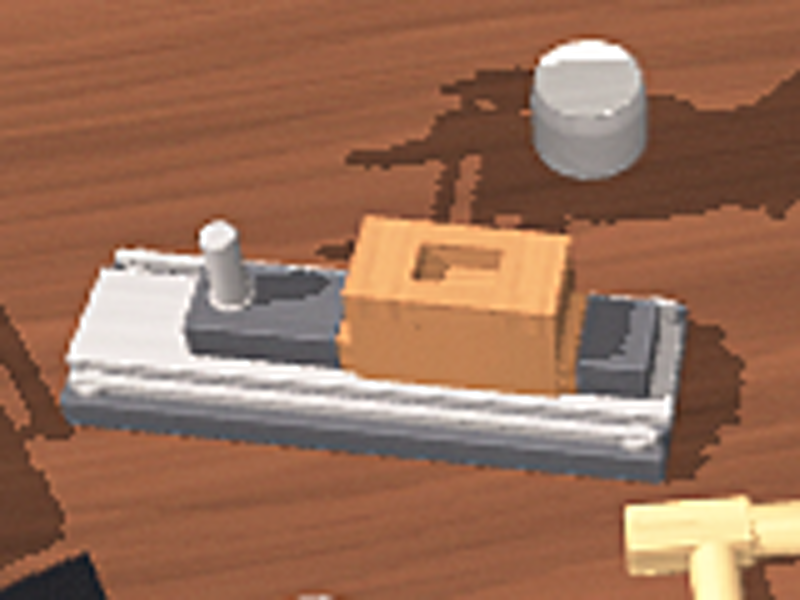

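View pics/t10f.png

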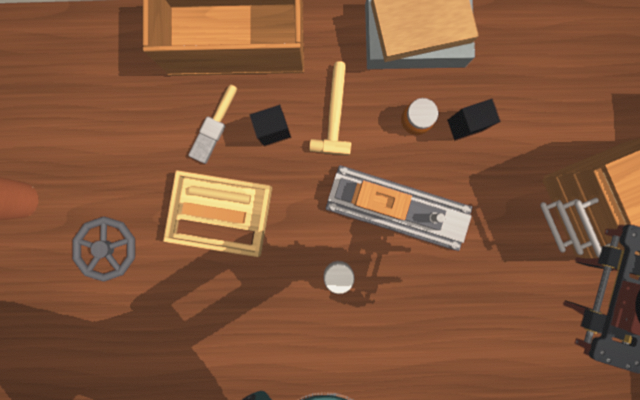

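Run:
```python
from plan2 import *
c=capture("top")
for u,v,z in [(215,203,.094),(181,325,.094),(430,401,.094),(460,280,.094),(605,388,.1)]:
    X=atz(c,u/5+320-.4,v/5+140-.4,z)-OF; print((X@XF).round(4),(X@YF).round(4))
c2=__import__("pickle").load(open("top0.pkl","rb"))
d=np.abs(c["pixels"].astype(int)-c2["pixels"]).max(2)
for n,(x0,y0,x1,y1) in dict(tin=(325,262,354,294),mallet=(308,60,352,154),brush=(188,84,238,163),jar=(402,97,440,134)).items(): print(n,(d[y0:y1,x0:x1]>60).mean().round(3))
print(job_done())
```

```text
0.0248 0.0818
-0.0251 0.0808
-0.0252 -0.0212
0.0238 -0.0191
-0.0008 -0.0839
tin 0.062
mallet 0.0
brush 0.0
jar 0.0
the job is handed in; nothing more can be done
None
```

The job is done and handed in at about 23 s of the 67 s allowed. I slid the jaw open by its post, lifted the block out and rolled it a quarter turn. I laid it flat with the mortise up, let go, and slid the jaw up until both jaws gripped its ends. I then released the post and moved the arm clear.

**Jaw push:** the post was pushed with about 15 N along the jaw's travel, with about 5 N sideways as well. The jaw did not move in the last few small pushes while the force rose.

**Block position:** in the top camera image the block's centre is within about 1 mm of the jaws' mid-line. It runs from about y = -20 to +81 mm in the fixture frame, so it sits against the fixed jaw. The tool's own reading placed the jaw about 2 mm further in than that, while the post in the image is about 1 mm further in. I put the differences down to calibration error and to where the gripper held the post.

**Loose things:** the mallet, brush and jar show no change between the first and last pictures. The tin area shows about 6% changed pixels. It sits at the same place in both pictures, and the arm's shadow now falls across it, so I judge it unmoved.

One early move call was refused because rows were missing keys, and nothing moved. All my other checks agreed.

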